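# Interlock the bisque troughs on the ware board

## Task

Stack the drained bisque troughs into an interlocked bundle on the ware board: take the open-up trough off the sloping draining rack and stand it open side up alongside the one already on the board, parallel, ends in line, with a finger's width or two between them. Then lay the open-down trough over the pair, open side down, so that one of its walls sits inside each trough and it rests level. Bisque is brittle: set the troughs down gently, without dropping or banging them, and leave the cup and kiln prop on the board where they are.

Things in the scene. Friction and masses are not known exactly. Their poses are not given: they have to be found in the camera images.
- base_mid (a point): the trough already on the ware board, standing open side up: U-section trough of bisque-fired terracotta: 170 long, 66 wide, 44 high, walls and web 6 thick, both ends open, 0.22 to 0.37 kg; the point is its centre, half-way up (22 above its underside); x runs along its length, y across it from wall to wall, z square to its web; z points out of its open side, so z is up
- up_mid (a point): the trough on the draining rack that lies open side up: U-section trough of bisque-fired terracotta: 170 long, 66 wide, 44 high, walls and web 6 thick, both ends open, 0.22 to 0.37 kg; the point is its centre, half-way up (22 above its underside); x runs along its length, y across it from wall to wall, z square to its web; z points out of its open side, which is square to the slope at the start; its web is underneath
- down_mid (a point): the trough on the draining rack that lies open side down: U-section trough of bisque-fired terracotta: 170 long, 66 wide, 44 high, walls and web 6 thick, both ends open, 0.22 to 0.37 kg; the point is its centre, half-way up (22 above its underside); x runs along its length, y across it from wall to wall, z square to its web; z points out of the back of its web, so at the start z is square to the slope, pointing away from the slats
- rim_l (a point): middle of the bottom edge of the open-down trough's wall on its +y side: 30 across from its centre line, 22 below its centre; axes as down_mid
- rim_r (a point): middle of the bottom edge of the open-down trough's wall on its -y side: 30 across from its centre line, 22 below its centre; axes as down_mid
- ware_board: a fixed plywood ware board, 320 (x) by 350 (y), its top 18 above the table; origin at the centre of its underside, z up. The troughs belong on its near part; a cup and a kiln prop stand on its far part, about 115 beyond its centre
- drain_rack: a fixed wooden draining rack, 270 wide (y), about 220 deep (x): slats sloping at 28 degrees from a low edge facing the robot (-x side) up to the far side, with a stop batten standing 14 above the slats at the low edge. Two troughs lie side by side on it, 116 to 132 between their centre lines, lengthways up the slope with their lower ends at the batten; either may be on the left. Origin on the table under its middle, z up
- cup: a thrown bisque cup, 76 wide, 82 tall, on the far part of the ware board; bystander; origin under its centre
- kiln_prop: a round off-white kiln prop, 38 across, 76 tall, on the far part of the ware board; bystander; origin under its centre
Mind the look-alikes: they are no part of the job. What is shaped like the part that bears up_mid but black, green or turquoise is not meant.

How it is judged:
By the outcome, as a careful person would: the job done as asked, in the order asked, and still so for the second after the job is handed in, with the robot touching nothing.
It also fails if it takes over 58 s, if anything falls off the work surface, if the arm or the gripper's body presses on something with over 40 N, if the wrist force passes 120 N, or if a joint passes its speed limit or range.

## Robot

A 6-joint arm with a two-finger parallel gripper is mounted at the origin on the work surface. World frame = base frame: x ahead of the robot, y to its left, z up, the work surface at z = 0. Lengths are in m, angles in degrees, forces in N, time in s.
With the tool pointing down it reaches from about 0.275 to 0.875 m from the base axis. Payload 12.5 kg.
Tool frame: the origin (TCP) lies between the finger pads; the fingertips stand 19 mm ahead of it and the grasp point (between the pads) is the TCP; z points along the fingers, y is the line along which they close (so a half turn about z gives the same grasp; the last joint's range is limited). The gripper opens to 85 mm and grips with 20 to 120 N. Pads are 22 mm wide; open, the fingers measure 114 mm over their backs; the gripper's body (76 mm by 85 mm) begins 54 mm behind the grasp point. The pads swing forward as they close: fully open they stand 13 mm farther back than shut.
Start: joints at [-78.587, 20.094, 94.641, -0, 65.266, -4.847], TCP at [0.154, -0.528, 0.21] pointing down, gripper open.
Joint ranges: [-157.81, 157.81], [-45, 120.19], [0.68, 151.7], [-89.99, 269.99], [4.06, 180], [-164.3, 164.3]. Speed limits (degrees/s): [127.2, 127.2, 159.86, 180, 180, 180].

## Interface

Orientations are given as [roll, pitch, yaw] about the fixed x, y, z axes, in that order (R = Rz(yaw) Ry(pitch) Rx(roll)).
In Python, from rig import get_obs, snapshot, close_job gives the robot as it stands. The module is installed in compiled form; this text tells all that it offers.
- The arm moves only by the tool apply_moves, never from a script. Its argument "series" is a list of rows, each an object of numbers: "dx", "dy", "dz": the shift along the tool's x, y, z normalised to -1 to 1, where 1 is 0.3 m; "rx", "ry", "rz": the turn, a rotation vector about the tool's x, y, z normalised to -1 to 1, where 1 is 30 degrees; "jaw": the closure, from -1 (fully open) to 1 (shut), so that 0 is half open. A call has 1 to 5 rows; each row shifts and turns the commanded pose from where the row before left it, along the tool's axes as they then stand; what a row does not reach is not made up. A row lasts 1/10 s, in which the tool goes at most 50 mm and 8.59 degrees, less where a joint would pass 70% of its speed; a pose out of reach is approached as far as the arm can. A call with a number of a shift or a turn outside -1 to 1 is refused whole. A call with a gripper value outside its range is refused whole. The fingers move at their own pace and stop on an object; "squeeze" is the grip in N (left out, the last holds). Time passes only in rows, so rows that do not move let the fingers close. It gives the time, the measured TCP pose, the force, the opening and the grip force at its end, in the units of the state.
- get_obs(): the state, without advancing time (a new reading comes with each control period).
- snapshot(name): name is "side" or "top" or "wrist"; returns a dict with "color" (400x640x3 uint8, red, green, blue), "depth" (400x640 float32, m along the optical axis (not along the pixel's ray), 0 where there is no reading), "K" (3x3 intrinsics, pixels), "R" (3x3) and "t" (3): a world point X has camera coordinates R X + t; the wrist camera has in their place "mount" (4x4, takes a point from camera to tool coordinates, whose origin is the TCP and whose axes are the flange's). Camera axes: x right, y down, z forward; pixel columns grow to the right and rows downward; lengths in m; the calibration is good to about 2 mm. A picture is of the moment at which its call begins: read the wrist's pose just before it.
- close_job(): hands the job in; it is judged then, once.
The state is a dict: "t": time; "q": joint angles; "qd": joint speeds; "joint_efforts": joint torques, N m; "tool_pos": TCP position; "tcp_rot": TCP orientation; "wrist_force": force on the tool from outside, world axes, zero at the start; "moment": the same for the moment, N m; "finger_gap": finger opening in m; "finger_force": force on a finger pad.
Only numpy, scipy, OpenCV 4.12 (cv2) and the standard library are available. Lean on these libraries where they do the work, as an engineer would, in place of code of your own. Each camera call takes 0.05 s, during which the arm holds its last target. There are 200 camera calls.

## Working session

There is one attempt and no reset: what is moved stays moved. The work goes in short steps, Python scripts to look and compute and a tool call to move; the robot and the scene stay as the last step left them, time stands still between calls to the robot, and variables do not carry over. Pictures are saved under pics/ and viewed, at most 10 in all, crops included, and the job is handed in when it is done.

Besides the shell and the picture viewer there is one more tool, called by a JSON object that holds its "fn" and its "kwargs", one argument or row to a line. apply_moves: Moves the arm, as the interface text tells. Scaled input: -1 to 1 covers 0.3 m each way for a shift and 30 degrees each way for a turn. Its arguments: {"type":"object","properties":{"series":{"type":"array"},"squeeze":{"type":"number"}},"required":["series"]}

```bash
mkdir -p pics
python3 - <<'E'
from rig import *
import cv2,numpy as np,pickle
d={n:snapshot(n) for n in("side","top")}
pickle.dump(d,open('s0.pkl','wb'))
for n in d: cv2.imwrite(f'pics/{n}0.png',d[n]['color'][:,:,::-1])
print(get_obs())
for n in d: print(n,d[n]['K'],d[n]['R'],d[n]['t'])
E
```

```text
{'t': 0.1, 'q': array([-7.85886309e+01,  2.01222712e+01,  9.46717418e+01,  5.60412917e-04,
        6.52660686e+01, -4.84692199e+00]), 'qd': array([ 0.02756377, -0.08497187, -0.07671188,  0.05255114, -0.03715987,
        0.03369494]), 'joint_efforts': array([ 5.08950197e-04, -5.06831431e+01, -2.91877824e+01, -5.90005357e-05,
        2.65991555e-03, -2.12939221e-05]), 'tool_pos': array([ 0.15395068, -0.527692  ,  0.21001274]), 'tcp_rot': array([-1.79940176e+02, -5.58345699e-03,  1.62580534e+01]), 'wrist_force': array([-0.42335817,  0.00708669, -0.35924086]), 'moment': array([-0.03596435,  0.03274625, -0.01522369]), 'finger_force': 0.0, 'finger_gap': 0.08548382917603115}
side [[497.81523017   0.         323.0663862 ]
 [  0.         497.81523017 197.4795245 ]
 [  0.           0.           1.        ]] [[ 0.99948771 -0.03129367  0.00670929]
 [-0.00968362 -0.49550068 -0.86855357]
 [ 0.03050468  0.86804365 -0.49554987]] [-0.48771711  0.1035604   1.43655387]
top [[403.96442563   0.         322.82726265]
 [  0.         403.96442563 197.7886178 ]
 [  0.           0.           1.        ]] [[ 0.01157623 -0.99985627  0.01238667]
 [-0.99866803 -0.0121836  -0.05013699]
 [ 0.0502807  -0.01178977 -0.99866554]] [0.07952404 0.50207624 1.14481694]
```

View pics/top0.png

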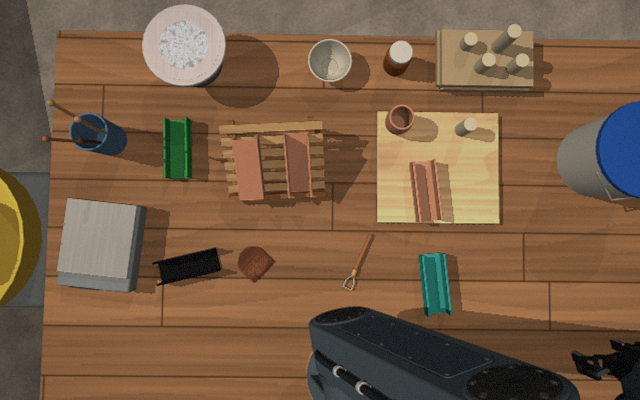

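View pics/side0.png

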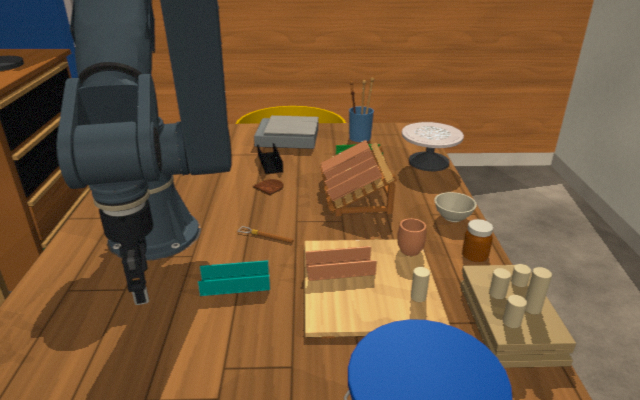

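Candidates for the open-up trough in the top view: a trough with a visible channel on the rack at (298,163), a flat-backed one at (249,168), which is open-down, and the board trough at (431,190). The green (177,148), black (189,264) and turquoise (434,284) ones are look-alikes. I choose (298,163) and will check it in a close crop.

```bash
cat > h.py <<'E'
import numpy as np,cv2
from rig import *
def cloud(s):
    v,u=np.mgrid[0:400,0:640]; z=s['depth']; K=s['K']
    P=np.stack([(u-K[0,2])*z/K[0,0],(v-K[1,2])*z/K[1,1],z],-1)
    if 'R' in s: W=(P-s['t'])@s['R']
    else: W=P
    W[z<=0]=np.nan
    return W
def terra(img):
    h=cv2.cvtColor(img,cv2.COLOR_RGB2HSV); H,S,V=[h[...,i].astype(int) for i in range(3)]
    return ((H<11)|(H>174))&(S>70)&(S<190)&(V>60)
E
python3 - <<'E'
from h import *
import pickle
d=pickle.load(open('s0.pkl','rb')); s=d['top']; W=cloud(s); m=terra(s['color'])
c=s['color'][90:240,200:520]; mm=np.where(m[90:240,200:520,None],c,c//4)
cv2.imwrite('pics/c1.png',cv2.resize(np.vstack([c,mm]),(800,750*800//800))[:,:,::-1][:600] if 0 else cv2.resize(np.vstack([c,mm]),(640,600),interpolation=cv2.INTER_CUBIC)[:,:,::-1])
def reg(n,u0,u1,v0,v1):
    k=np.zeros_like(m);k[v0:v1,u0:u1]=1;k&=m; P=W[k];P=P[~np.isnan(P[:,0])]
    r=cv2.minAreaRect(P[:,:2].astype(np.float32)*1000)
    print(n,len(P),P.mean(0).round(4),np.percentile(P,[1,50,99],axis=0).round(3).tolist(),r)
reg('base',405,460,155,225);reg('up',280,316,128,196);reg('down',228,268,130,205)
h=W[112:222,378:498]; 
for (u,v) in [(377,112),(498,112),(377,223),(499,223),(400,105),(467,123),(385,200),(490,200),(440,150)]: print(u,v,W[v,u].round(3))
E
```

```text
base 900 [ 0.5248 -0.2049  0.0327] [[0.444, -0.237, 0.019], [0.526, -0.208, 0.025], [0.604, -0.161, 0.063]] ((522.9652099609375, -200.49961853027344), (165.1267547607422, 66.72772216796875), 6.679103374481201)
up 821 [0.5861 0.1564 0.0832] [[0.513, 0.121, 0.038], [0.583, 0.158, 0.083], [0.664, 0.187, 0.147]] ((583.6331176757812, 159.1414031982422), (164.1442413330078, 78.6854019165039), 5.343929290771484)
down 1074 [0.5707 0.2827 0.1124] [[0.495, 0.25, 0.06], [0.572, 0.283, 0.113], [0.648, 0.318, 0.15]] ((589.2855224609375, 287.865966796875), (200.5167694091797, 89.51012420654297), 13.71843147277832)
377 112 [ 0.751 -0.068  0.018]
498 112 [ 0.76  -0.426  0.001]
377 223 [ 0.431 -0.072 -0.001]
499 223 [ 0.435 -0.427 -0.002]
400 105 [ 0.748 -0.118  0.1  ]
467 123 [ 0.703 -0.298  0.099]
385 200 [ 0.497 -0.092  0.018]
490 200 [ 0.5   -0.394  0.015]
440 150 [ 0.643 -0.25   0.017]
```

View pics/c1.png

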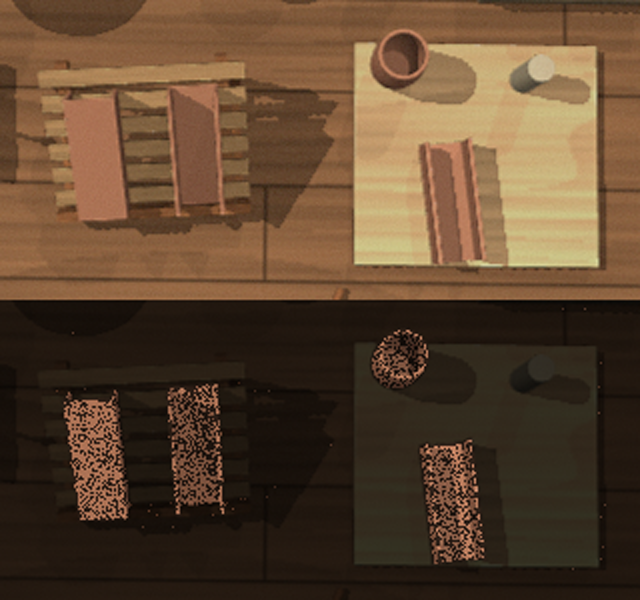

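The crop confirms it: the right rack trough at (298,163) is open-up terracotta with a channel and two rims. The left one at (249,168) is a flat back, so open-down. The base trough is at about (0.523,-0.200) with yaw of about 6.7°. Next I'll move to a close wrist view, square to the rack slope.

```bash
cat >> h.py <<'E'
from scipy.spatial.transform import Rotation as Ro
def pose(o=None):
    o=o or get_obs(); return Ro.from_euler('xyz',o['tcp_rot'],degrees=True),np.array(o['tool_pos'])
def tool(yaw,slope=0): return Ro.from_euler('xyz',[180,-slope,yaw],degrees=True)
def plan(Rt,pts,start=None):
    """rotate first, then straight legs; totals in scaled units"""
    R,p=start or pose(); rv=(R.inv()*Rt).as_rotvec(degrees=True)
    print('turn total',(rv/30).round(4),'rows>=%.1f'%(np.linalg.norm(rv)/8.59))
    for q in pts:
        d=Rt.inv().apply(np.array(q)-p)/0.3; print('shift total',d.round(4),'rows>=%.1f'%(np.linalg.norm(d)*6)); p=np.array(q)
E
python3 - <<'E'
from h import *
w=snapshot('wrist'); print(w['mount'].round(3).tolist(),w['K'].round(1).tolist())
T=tool(5,28); n=-T.as_matrix()[:,2]
plan(T,[[0.154,-0.528,0.35],np.array([0.583,0.19,0.09])+n*0.28])
print(np.array([0.583,0.19,0.09])+n*0.28)
E
```

```text
[[0.0, -0.951, -0.308, 0.08], [1.0, -0.0, 0.001, 0.0], [-0.001, -0.308, 0.951, -0.164], [0.0, 0.0, 0.0, 1.0]] [[336.0, 0.0, 321.6], [0.0, 336.0, 197.2], [0.0, 0.0, 1.0]]
turn total [-0.0934  0.9303  0.3675] rows>=3.5
shift total [ 0.2189  0.0009 -0.4118] rows>=2.8
shift total [ 1.0351 -2.2596  0.5986] rows>=15.3
[0.45204818 0.1785432  0.33722533]
```

{"fn": "apply_moves", "kwargs": {
  "series": [
    {"dz": -0.156,"jaw": -1},
    {"dz": -0.156},
    {"dz": -0.156},
    {"rx": -0.0234,"ry": 0.2326,"rz": 0.0919},
    {"rx": -0.0234,"ry": 0.2326,"rz": 0.0919}
  ]
}}

```text
schema error: expected keys dx, dy, dz, rx, ry, rz, jaw
```

{"fn": "apply_moves", "kwargs": {
  "series": [
    {"rx": -0.0234,"ry": 0.2326,"rz": 0.0919},
    {"rx": -0.0234,"ry": 0.2326,"rz": 0.0919},
    {"dx": 0.061,"dy": -0.133,"dz": 0.035},
    {"dx": 0.061,"dy": -0.133,"dz": 0.035},
    {"dx": 0.061,"dy": -0.133,"dz": 0.035}
  ]
}}

```text
schema error: expected keys dx, dy, dz, rx, ry, rz, jaw
```

{"fn": "apply_moves", "kwargs": {
  "series": [
    {"dx": 0.061,"dy": -0.133,"dz": 0.035},
    {"dx": 0.061,"dy": -0.133,"dz": 0.035},
    {"dx": 0.061,"dy": -0.133,"dz": 0.035},
    {"dx": 0.061,"dy": -0.133,"dz": 0.035},
    {"dx": 0.061,"dy": -0.133,"dz": 0.035}
  ]
}}

```text
schema error: expected keys dx, dy, dz, rx, ry, rz, jaw
```

{"fn": "apply_moves", "kwargs": {
  "series": [
    {"dx": 0.061,"dy": -0.133,"dz": 0.035},
    {"dx": 0.061,"dy": -0.133,"dz": 0.035},
    {"dx": 0.061,"dy": -0.133,"dz": 0.035},
    {"dx": 0.061,"dy": -0.133,"dz": 0.035},
    {"dx": 0.061,"dy": -0.133,"dz": 0.035}
  ]
}}

```text
schema error: expected keys dx, dy, dz, rx, ry, rz, jaw
```

{"fn": "apply_moves", "kwargs": {
  "series": [
    {"dx": 0.061,"dy": -0.133,"dz": 0.035},
    {"dx": 0.061,"dy": -0.133,"dz": 0.035},
    {"dx": 0.061,"dy": -0.133,"dz": 0.035},
    {"dx": 0.061,"dy": -0.133,"dz": 0.035},
    {}
  ]
}}

```text
schema error: expected keys dx, dy, dz, rx, ry, rz, jaw
```

```bash
cat >> h.py <<'E'
def wrist(name):
    R,p=pose(); s=snapshot('wrist'); P=cloud(s); M=s['mount']
    P=P@M[:3,:3].T+M[:3,3]; W=P@R.as_matrix().T+p
    cv2.imwrite(f'pics/{name}.png',s['color'][:,:,::-1]); np.savez(name+'.npz',W=W,c=s['color'])
    return s['color'],W
E
python3 - <<'E'
from h import *
print(pose()[1],get_obs()['tcp_rot'],get_obs()['t'])
c,W=wrist('w1')
E
```

```text
[ 0.15399694 -0.5277224   0.21009454] [-1.79950659e+02 -3.55337262e-03  1.62634950e+01] 0.15
```

View pics/w1.png

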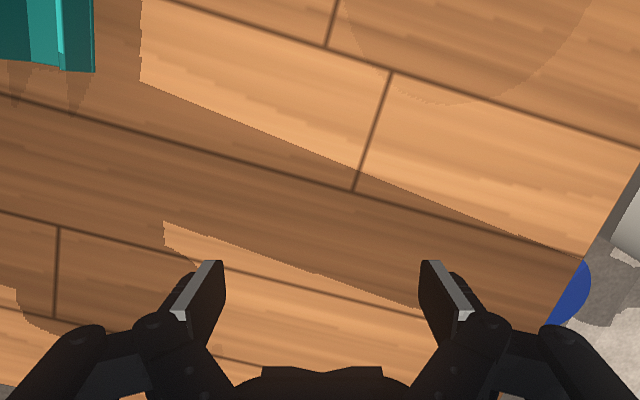

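The calls were refused because every key is needed, so the arm didn't move. The picture shows only table and fingers. I'll resend with full rows.

{"fn": "apply_moves", "kwargs": {
  "series": [
    {"dx": 0,"dy": 0,"dz": -0.156,"rx": 0,"ry": 0,"rz": 0,"jaw": -1},
    {"dx": 0,"dy": 0,"dz": -0.156,"rx": 0,"ry": 0,"rz": 0,"jaw": -1},
    {"dx": 0,"dy": 0,"dz": -0.156,"rx": 0,"ry": 0,"rz": 0,"jaw": -1},
    {"dx": 0,"dy": 0,"dz": 0,"rx": -0.0234,"ry": 0.2326,"rz": 0.0919,"jaw": -1},
    {"dx": 0,"dy": 0,"dz": 0,"rx": -0.0234,"ry": 0.2326,"rz": 0.0919,"jaw": -1}
  ],
  "squeeze": 30
}}

```text
t: 0.7
tool_pos: [0.1549, -0.5284, 0.3528]
tcp_rot: [179.0, -14.2, 10.9]
wrist_force: [0.1, -0.1, -1.6]
finger_gap: 0.0852
finger_force: 0.0
```

{"fn": "apply_moves", "kwargs": {
  "series": [
    {"dx": 0,"dy": 0,"dz": 0,"rx": -0.0234,"ry": 0.2326,"rz": 0.0919,"jaw": -1},
    {"dx": 0,"dy": 0,"dz": 0,"rx": -0.0234,"ry": 0.2326,"rz": 0.0919,"jaw": -1},
    {"dx": 0.061,"dy": -0.133,"dz": 0.035,"rx": 0,"ry": 0,"rz": 0,"jaw": -1},
    {"dx": 0.061,"dy": -0.133,"dz": 0.035,"rx": 0,"ry": 0,"rz": 0,"jaw": -1},
    {"dx": 0.061,"dy": -0.133,"dz": 0.035,"rx": 0,"ry": 0,"rz": 0,"jaw": -1}
  ]
}}

```text
t: 1.2
tool_pos: [0.2067, -0.4018, 0.3482]
tcp_rot: [180.0, -28.0, 4.9]
wrist_force: [0.3, -0.2, 1.2]
finger_gap: 0.0854
finger_force: 0.0
```

{"fn": "apply_moves", "kwargs": {
  "series": [
    {"dx": 0.061,"dy": -0.133,"dz": 0.035,"rx": 0,"ry": 0,"rz": 0,"jaw": -1},
    {"dx": 0.061,"dy": -0.133,"dz": 0.035,"rx": 0,"ry": 0,"rz": 0,"jaw": -1},
    {"dx": 0.061,"dy": -0.133,"dz": 0.035,"rx": 0,"ry": 0,"rz": 0,"jaw": -1},
    {"dx": 0.061,"dy": -0.133,"dz": 0.035,"rx": 0,"ry": 0,"rz": 0,"jaw": -1},
    {"dx": 0.061,"dy": -0.133,"dz": 0.035,"rx": 0,"ry": 0,"rz": 0,"jaw": -1}
  ]
}}

```text
t: 1.7
tool_pos: [0.2944, -0.1937, 0.3451]
tcp_rot: [179.9, -28.0, 5.0]
wrist_force: [0.7, -1.2, 0.8]
finger_gap: 0.0854
finger_force: 0.0
```

Run:
```python
from h import *
print(pose()[1],get_obs()['tcp_rot'],get_obs()['t'])
plan(tool(5,28),[[0.452,0.1785,0.337]])
```

```text
[ 0.29438939 -0.19370554  0.34510801] [179.92329595 -28.03725388   4.96475086] 1.7
turn total [ 0.0031 -0.0012 -0.001 ] rows>=0.0
shift total [ 0.5449 -1.1902  0.3203] rows>=8.1
```

{"fn": "apply_moves", "kwargs": {
  "series": [
    {"dx": 0.061,"dy": -0.133,"dz": 0.035,"rx": 0,"ry": 0,"rz": 0,"jaw": -1},
    {"dx": 0.061,"dy": -0.133,"dz": 0.035,"rx": 0,"ry": 0,"rz": 0,"jaw": -1},
    {"dx": 0.061,"dy": -0.133,"dz": 0.035,"rx": 0,"ry": 0,"rz": 0,"jaw": -1},
    {"dx": 0.061,"dy": -0.133,"dz": 0.035,"rx": 0,"ry": 0,"rz": 0,"jaw": -1},
    {"dx": 0.061,"dy": -0.133,"dz": 0.035,"rx": 0,"ry": 0,"rz": 0,"jaw": -1}
  ]
}}

```text
t: 2.2
tool_pos: [0.3706, -0.0169, 0.3416]
tcp_rot: [179.9, -27.8, 5.0]
wrist_force: [-0.1, -0.6, 0.3]
finger_gap: 0.0853
finger_force: 0.0
```

{"fn": "apply_moves", "kwargs": {
  "series": [
    {"dx": 0.061,"dy": -0.133,"dz": 0.035,"rx": 0,"ry": 0,"rz": 0,"jaw": -1},
    {"dx": 0.061,"dy": -0.133,"dz": 0.035,"rx": 0,"ry": 0,"rz": 0,"jaw": -1},
    {"dx": 0.061,"dy": -0.133,"dz": 0.035,"rx": 0,"ry": 0,"rz": 0,"jaw": -1},
    {"dx": 0.061,"dy": -0.133,"dz": 0.035,"rx": 0,"ry": 0,"rz": 0,"jaw": -1},
    {"dx": 0,"dy": 0,"dz": 0,"rx": 0,"ry": 0,"rz": 0,"jaw": -1}
  ]
}}

```text
t: 2.7
tool_pos: [0.4379, 0.1429, 0.3372]
tcp_rot: [180.0, -27.5, 5.2]
wrist_force: [-0.1, 0.3, 1.0]
finger_gap: 0.0851
finger_force: 0.0
```

Run:
```python
from h import *
print(pose()[1],get_obs()['tcp_rot'],get_obs()['t'])
c,W=wrist('w2')
```

```text
[0.4379078  0.14292766 0.33724404] [179.95209039 -27.53189802   5.2329847 ] 2.7
```

View pics/w2.png

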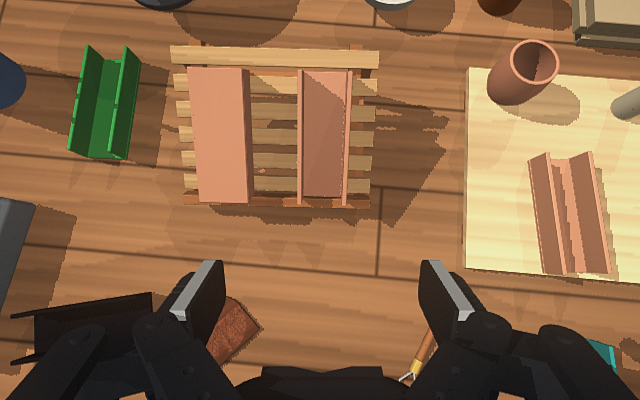

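The wrist view shows everything. The up trough is at (324,135), the down trough at (221,135), the base at (570,215), and the green and black look-alikes are at (103,103) and (100,325). Next I fit the trough model to the cloud.

```bash
cat >> h.py <<'E'
from scipy.optimize import least_squares
def sdf(L):  # trough, open side +z, metres
    B=[((0,0,-.019),(.085,.033,.003)),((0,.03,0),(.085,.003,.022)),((0,-.03,0),(.085,.003,.022))]
    ds=[]
    for c,h in B:
        q=abs(L-c)-h; ds.append(np.linalg.norm(np.maximum(q,0),axis=1)+np.minimum(q.max(1),0))
    return np.min(ds,0)
def fit(P,x0,inv=False,level=None,slope=None):
    """x0: x,y,z,yaw,pitch(up slope),roll deg -> fitted frame, z axis always up"""
    x0=np.array(x0,float); free=[0,1,3] if level else ([0,1,2,3] if slope else [0,1,2,3,4,5])
    def full(v): x=x0.copy(); x[free]=v; return x
    sc=np.array([1,1,1,50,50,50.])
    def loc(x):
        L=(P-x[:3])@Ro.from_euler('xyz',[x[5],-x[4],x[3]],degrees=True).as_matrix()
        return L*[1,1,-1] if inv else L
    v=x0[free]
    for it in range(2):
        r=least_squares(lambda v:sdf(loc(full(v)))*1000,v,loss='soft_l1',f_scale=2,x_scale=sc[free]/50); v=r.x
        x=full(v); L=loc(x); k=abs(sdf(L))<.008
        e=np.percentile(L[k][:,0],[.5,99.5])
    print(len(P),'fit',x.round(4),'med|d|mm',np.median(abs(sdf(L))*1000).round(2),'ends',e.round(4))
    return x
def box(c,W,u0,u1,v0,v1):
    k=np.zeros(c.shape[:2],bool); k[v0:v1,u0:u1]=1; k&=terra(c); P=W[k]; return P[~np.isnan(P[:,0])]
E
python3 - <<'E'
from h import *
import pickle
f=np.load('w2.npz');c,W=f['c'],f['W']
u=box(c,W,292,354,62,208);d=box(c,W,184,254,62,206);b=box(c,W,524,616,148,278)
print(np.median(u,0),np.median(d,0),np.median(b,0))
fit(u,[.585,.158,.095,5,28,0]); fit(d,[.575,.285,.105,5,28,0],inv=True)
fit(u,[.585,.158,.095,5,28,0],slope=1); fit(d,[.575,.285,.105,5,28,0],inv=True,slope=1)
fit(b,[.523,-.2,.04,6.7,0,0],level=1);fit(b,[.523,-.2,.04,6.7,0,0])
s=pickle.load(open('s0.pkl','rb'))['top'];c,W=s['color'],cloud(s)
print('top');fit(box(c,W,405,460,155,225),[.523,-.2,.04,6.7,0,0],level=1)
fit(box(c,W,280,316,128,196),[.585,.158,.095,5,28,0],slope=1)
fit(box(c,W,228,268,130,205),[.575,.285,.105,5,28,0],inv=True,slope=1)
E
```

```text
[0.58411413 0.15482701 0.08157436] [0.57256414 0.25581499 0.10679642] [ 0.48819241 -0.21589352  0.02772776]
4698 fit [ 0.5833  0.154   0.0941  3.6348 27.9968 -0.0449] med|d|mm 0.49 ends [-0.0842  0.0814]
1623 fit [ 0.5727  0.2852  0.0952  3.6413 30.7136 -0.2188] med|d|mm 0.29 ends [-0.0821  0.0851]
4698 fit [ 0.5833  0.154   0.0941  3.6174 28.      0.    ] med|d|mm 0.49 ends [-0.0842  0.0814]
1623 fit [ 0.575   0.2854  0.094   3.6403 28.      0.    ] med|d|mm 0.24 ends [-0.0841  0.0831]
496 fit [ 0.5225 -0.2024  0.04    6.7648  0.      0.    ] med|d|mm 0.52 ends [-0.0819  0.0852]
496 fit [ 0.5225 -0.2024  0.0409  6.776   0.1914 -0.1753] med|d|mm 0.47 ends [-0.0819  0.0852]
top
900 fit [ 0.5189 -0.2018  0.04    6.7527  0.      0.    ] med|d|mm 0.84 ends [-0.0774  0.0856]
821 fit [ 0.5839  0.1547  0.093   3.8797 28.      0.    ] med|d|mm 1.15 ends [-0.0847  0.0845]
1074 fit [ 0.5745  0.2866  0.0983  3.3346 28.      0.    ] med|d|mm 1.17 ends [-0.0843  0.0833]
```

Run:
```python
from h import *
T=tool(3.63,28); n=-T.as_matrix()[:,2]; c=np.array([.5833,.154,.0941])
print(pose()[1],get_obs()['tcp_rot'])
plan(T,[c+n*.076,c+n*.006])
```

```text
[0.43725182 0.14083424 0.3371142 ] [179.90121182 -27.48591107   5.20540034]
turn total [-0.0212  0.0171  0.0465] rows>=0.2
shift total [ 0.0511 -0.013   0.6913] rows>=4.2
shift total [-0.     -0.      0.2333] rows>=1.4
```

{"fn": "apply_moves", "kwargs": {
  "series": [
    {"dx": 0,"dy": 0,"dz": 0,"rx": -0.021,"ry": 0.017,"rz": 0.0465,"jaw": -1},
    {"dx": 0.013,"dy": -0.003,"dz": 0.13,"rx": 0,"ry": 0,"rz": 0,"jaw": -1},
    {"dx": 0.013,"dy": -0.003,"dz": 0.13,"rx": 0,"ry": 0,"rz": 0,"jaw": -1},
    {"dx": 0.013,"dy": -0.003,"dz": 0.13,"rx": 0,"ry": 0,"rz": 0,"jaw": -1},
    {"dx": 0.012,"dy": -0.004,"dz": 0.13,"rx": 0,"ry": 0,"rz": 0,"jaw": -1}
  ]
}}

```text
t: 3.25
tool_pos: [0.5246, 0.1459, 0.2065]
tcp_rot: [-180.0, -28.1, 3.2]
wrist_force: [1.1, 1.1, 0.2]
finger_gap: 0.0857
finger_force: 0.0
```

{"fn": "apply_moves", "kwargs": {
  "series": [
    {"dx": 0,"dy": 0,"dz": 0.1,"rx": 0,"ry": 0,"rz": 0,"jaw": -1},
    {"dx": 0,"dy": 0,"dz": 0.07,"rx": 0,"ry": 0,"rz": 0,"jaw": -1},
    {"dx": 0,"dy": 0,"dz": 0,"rx": 0,"ry": 0,"rz": 0,"jaw": -1}
  ]
}}

```text
t: 3.55
tool_pos: [0.5474, 0.147, 0.1601]
tcp_rot: [180.0, -27.9, 3.2]
wrist_force: [-0.6, 0.1, 0.6]
finger_gap: 0.0851
finger_force: 0.0
```

Run:
```python
from h import *
T=tool(3.63,28); n=-T.as_matrix()[:,2]; c=np.array([.5833,.154,.0941])
print(pose()[1],get_obs()['tcp_rot'])
plan(T,[c+n*.006])
```

```text
[0.5473919  0.14704404 0.16010473] [179.96183237 -27.85346419   3.24550562]
turn total [ 0.0073  0.0049 -0.0113] rows>=0.1
shift total [ 0.0035 -0.0156  0.231 ] rows>=1.4
```

{"fn": "apply_moves", "kwargs": {
  "series": [
    {"dx": 0.0035,"dy": -0.0156,"dz": 0,"rx": 0.007,"ry": 0.005,"rz": -0.011,"jaw": -1},
    {"dx": 0,"dy": 0,"dz": 0.08,"rx": 0,"ry": 0,"rz": 0,"jaw": -1},
    {"dx": 0,"dy": 0,"dz": 0.08,"rx": 0,"ry": 0,"rz": 0,"jaw": -1},
    {"dx": 0,"dy": 0,"dz": 0.05,"rx": 0,"ry": 0,"rz": 0,"jaw": -1},
    {"dx": 0,"dy": 0,"dz": 0.021,"rx": 0,"ry": 0,"rz": 0,"jaw": -1}
  ]
}}

```text
t: 4.05
tool_pos: [0.5816, 0.1556, 0.1025]
tcp_rot: [-179.9, -28.3, 3.7]
wrist_force: [-0.4, -0.3, 1.3]
finger_gap: 0.0855
finger_force: 0.0
```

Run:
```python
from h import *
T=tool(3.63,28); n=-T.as_matrix()[:,2]; c=np.array([.5833,.154,.0941])
plan(T,[c+n*.006])
```

```text
turn total [-0.003  -0.0097  0.0022] rows>=0.0
shift total [-0.0084  0.0058  0.0071] rows>=0.1
```

{"fn": "apply_moves", "kwargs": {
  "series": [
    {"dx": -0.006,"dy": 0.006,"dz": 0.005,"rx": -0.003,"ry": -0.009,"rz": 0.002,"jaw": -0.7},
    {"dx": 0,"dy": 0,"dz": 0,"rx": 0,"ry": 0,"rz": 0,"jaw": -0.6},
    {"dx": 0,"dy": 0,"dz": 0,"rx": 0,"ry": 0,"rz": 0,"jaw": -0.4},
    {"dx": 0,"dy": 0,"dz": 0,"rx": 0,"ry": 0,"rz": 0,"jaw": -0.2},
    {"dx": 0,"dy": 0,"dz": 0,"rx": 0,"ry": 0,"rz": 0,"jaw": -0.2}
  ],
  "squeeze": 40
}}

```text
t: 4.55
tool_pos: [0.5806, 0.154, 0.1002]
tcp_rot: [-180.0, -28.0, 3.6]
wrist_force: [-0.5, -0.3, -0.2]
finger_gap: 0.0511
finger_force: 0.0
```

{"fn": "apply_moves", "kwargs": {
  "series": [
    {"dx": 0,"dy": 0,"dz": 0,"rx": 0,"ry": 0,"rz": 0,"jaw": -0.2},
    {"dx": 0,"dy": 0,"dz": 0,"rx": 0,"ry": 0,"rz": 0,"jaw": -0.2}
  ]
}}

```text
t: 4.75
tool_pos: [0.5805, 0.154, 0.0997]
tcp_rot: [-180.0, -28.0, 3.6]
wrist_force: [-0.0, 0.3, -0.4]
finger_gap: 0.0514
finger_force: 0.0
```

Run:
```python
from h import *
T=tool(3.63,28); n=-T.as_matrix()[:,2]; c=np.array([.5833,.154,.0941])
R,p=pose(); print('TCP in trough frame mm',(Ro.from_euler('xyz',[0,-28,3.63],degrees=True).inv().apply(p-c)*1000).round(1),get_obs()['finger_gap'],get_obs()['finger_force'],get_obs()['tcp_rot'])
# place pose: base frame, -y side, 90 spacing
b=np.array([.5215,-.2022,0]); y=6.77; Rb=Ro.from_euler('z',y,degrees=True)
t=b+Rb.apply([0,-.090,0]); print('place centre',t)
```

```text
TCP in trough frame mm [0.2 0.1 6.3] 0.05135976121661405 0.0 [-179.99918947  -27.97465611    3.64729426]
place centre [ 0.53210956 -0.29157246  0.        ]
```

The gap has closed to 51 mm with no force, so I have to look.

Run:
```python
from h import *
c,W=wrist('w3')
s=snapshot('side'); im=s['color'][110:230,270:440]
a=cv2.resize(c,(480,300)); b=cv2.resize(im,(425,300),interpolation=cv2.INTER_CUBIC)
cv2.imwrite('pics/g1.png',np.hstack([a[:,60:430],b])[:,:,::-1])
for n in [(62,208)]: pass
```

```text
(no output)
```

View pics/g1.png

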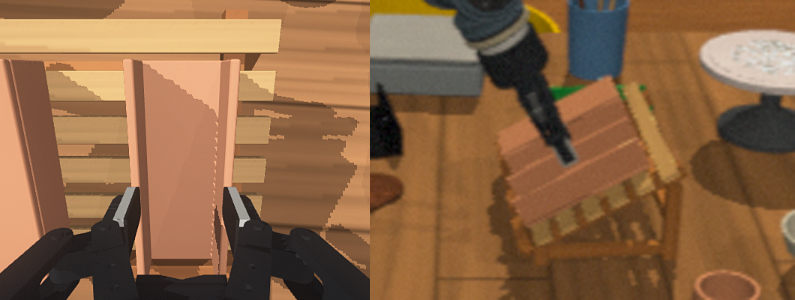

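Run:
```python
from h import *
R,p=pose(); o=get_obs(); print(o['finger_gap'],o['finger_force'],o['wrist_force'],o['t'])
f=np.load('w3.npz');W=f['W'];c=f['c']; T=(W-p)@R.as_matrix()*1000
for v in (262,275,290):
  print(v,[(u,c[v,u].tolist(),T[v,u].round(0).tolist()) for u in range(232,424,8) if u<275 or u>370])
```

```text
0.05131262668852004 0.0 [-0.50672202  0.17532709 -0.09961641] 4.85
262 [(232, [188, 146, 95], [-25.0, -57.0, 28.0]), (240, [54, 44, 42], [8.0, -36.0, -32.0]), (248, [163, 160, 153], [12.0, -30.0, -39.0]), (256, [61, 50, 46], [12.0, -27.0, -40.0]), (264, [48, 36, 28], [6.0, -26.0, -30.0]), (272, [124, 82, 61], [-10.0, -27.0, -0.0]), (376, [200, 134, 99], [-2.0, 27.0, -14.0]), (384, [58, 45, 40], [12.0, 26.0, -41.0]), (392, [163, 159, 152], [12.0, 29.0, -40.0]), (400, [70, 63, 60], [8.0, 34.0, -32.0]), (408, [54, 45, 38], [8.0, 38.0, -33.0]), (416, [187, 145, 98], [-26.0, 61.0, 29.0])]
275 [(232, [54, 46, 43], [8.0, -36.0, -43.0]), (240, [162, 159, 153], [12.0, -31.0, -50.0]), (248, [163, 159, 153], [12.0, -28.0, -50.0]), (256, [46, 36, 29], [11.0, -26.0, -48.0]), (264, [48, 37, 30], [1.0, -26.0, -31.0]), (272, [122, 80, 60], [-16.0, -27.0, -3.0]), (376, [91, 65, 52], [-3.0, 26.0, -24.0]), (384, [54, 41, 36], [8.0, 25.0, -43.0]), (392, [35, 21, 18], [13.0, 27.0, -51.0]), (400, [161, 157, 151], [12.0, 30.0, -50.0]), (408, [44, 36, 31], [8.0, 35.0, -44.0]), (416, [46, 39, 37], [8.0, 38.0, -43.0])]
290 [(232, [166, 164, 157], [12.0, -32.0, -60.0]), (240, [160, 158, 152], [11.0, -29.0, -59.0]), (248, [49, 42, 39], [11.0, -26.0, -59.0]), (256, [44, 35, 29], [5.0, -26.0, -49.0]), (264, [44, 34, 28], [-5.0, -26.0, -34.0]), (272, [122, 81, 62], [-24.0, -27.0, -5.0]), (376, [238, 164, 123], [-16.0, 27.0, -17.0]), (384, [49, 39, 34], [1.0, 26.0, -44.0]), (392, [48, 37, 33], [11.0, 26.0, -58.0]), (400, [164, 160, 155], [12.0, 28.0, -60.0]), (408, [158, 156, 150], [12.0, 31.0, -60.0]), (416, [43, 36, 32], [8.0, 35.0, -54.0])]
```

The fingers are actually above the walls: their inner faces end near tool z ≈ -30 mm. I'll check where the tips really are.

Run:
```python
from h import *
R,p=pose()
f=np.load('w3.npz');W=f['W'];c=f['c'].astype(int); T=(W-p)@R.as_matrix()*1000
dark=(c.max(2)<75)|((c.max(2)-c.min(2)<14)&(c.max(2)>140))
k=dark&(abs(abs(T[...,1])-30)<10)&(abs(T[...,0])<14); k[:240]=0
print('wrist: finger z pct',np.percentile(T[k][:,2],[50,90,99,100]).round(1),k.sum())
for v in range(246,264,3): print(v,[(u,T[v,u].round(0).tolist()) for u in range(252,276,4)])
for n in('side','top'):
  s=snapshot(n); W=cloud(s); L=(W-p)@R.as_matrix()*1000; cc=s['color'].astype(int)
  k=(abs(L[...,0])<15)&(abs(L[...,1])<50)&(L[...,2]>-100)&(L[...,2]<10)&(cc.max(2)-cc.min(2)<25)
  if k.any(): print(n,k.sum(),np.percentile(L[k][:,2],[50,90,99]).round(1),L[k][np.argsort(-L[k][:,2])[:5]].round(0).tolist())
```

```text
wrist: finger z pct [-61.1 -36.5 -27.4 -23.9] 7872
246 [(252, [-44.0, -57.0, 89.0]), (256, [7.0, -32.0, -15.0]), (260, [7.0, -30.0, -15.0]), (264, [7.0, -28.0, -15.0]), (268, [5.0, -27.0, -10.0]), (272, [-1.0, -27.0, 1.0])]
249 [(252, [12.0, -31.0, -28.0]), (256, [11.0, -30.0, -26.0]), (260, [11.0, -28.0, -27.0]), (264, [12.0, -26.0, -27.0]), (268, [3.0, -27.0, -11.0]), (272, [-3.0, -27.0, 2.0])]
252 [(252, [12.0, -31.0, -30.0]), (256, [12.0, -29.0, -31.0]), (260, [12.0, -27.0, -31.0]), (264, [11.0, -26.0, -28.0]), (268, [2.0, -27.0, -12.0]), (272, [-4.0, -27.0, -0.0])]
255 [(252, [13.0, -30.0, -35.0]), (256, [12.0, -28.0, -33.0]), (260, [nan, nan, nan]), (264, [9.0, -26.0, -29.0]), (268, [0.0, -27.0, -11.0]), (272, [-6.0, -27.0, 1.0])]
258 [(252, [13.0, -29.0, -38.0]), (256, [12.0, -28.0, -36.0]), (260, [12.0, -26.0, -36.0]), (264, [8.0, -26.0, -29.0]), (268, [-1.0, -27.0, -13.0]), (272, [-7.0, -27.0, -1.0])]
261 [(252, [12.0, -29.0, -39.0]), (256, [13.0, -27.0, -40.0]), (260, [12.0, -25.0, -39.0]), (264, [7.0, -26.0, -29.0]), (268, [-3.0, -27.0, -12.0]), (272, [-9.0, -27.0, -1.0])]
side 82 [-48.8 -32.8 -27.9] [[-2.0, 33.0, -26.0], [-7.0, 31.0, -28.0], [9.0, 35.0, -29.0], [3.0, 39.0, -31.0], [6.0, 43.0, -31.0]]
top 168 [-75.3 -42.3 -32.9] [[10.0, -26.0, -32.0], [8.0, -34.0, -32.0], [8.0, -27.0, -33.0], [8.0, 33.0, -34.0], [12.0, 28.0, -35.0]]
```

All three cameras agree that the fingertips end about 28 mm behind the reported TCP, not 19 mm ahead, so the working offset is about 47 mm. I'll open, go 48 mm deeper and close again.

{"fn": "apply_moves", "kwargs": {
  "series": [
    {"dx": 0,"dy": 0,"dz": 0,"rx": 0,"ry": 0,"rz": 0,"jaw": -1},
    {"dx": 0,"dy": 0,"dz": 0,"rx": 0,"ry": 0,"rz": 0,"jaw": -1},
    {"dx": 0,"dy": 0,"dz": 0,"rx": 0,"ry": 0,"rz": 0,"jaw": -1},
    {"dx": 0,"dy": 0,"dz": 0,"rx": 0,"ry": 0,"rz": 0,"jaw": -1}
  ]
}}

```text
t: 5.35
tool_pos: [0.5806, 0.154, 0.0997]
tcp_rot: [-180.0, -28.0, 3.6]
wrist_force: [0.4, 0.3, 0.3]
finger_gap: 0.0853
finger_force: 0.0
```

{"fn": "apply_moves", "kwargs": {
  "series": [
    {"dx": 0,"dy": 0,"dz": 0.05,"rx": 0,"ry": 0,"rz": 0,"jaw": -1},
    {"dx": 0,"dy": 0,"dz": 0.05,"rx": 0,"ry": 0,"rz": 0,"jaw": -1},
    {"dx": 0,"dy": 0,"dz": 0.04,"rx": 0,"ry": 0,"rz": 0,"jaw": -1},
    {"dx": 0,"dy": 0,"dz": 0.02,"rx": 0,"ry": 0,"rz": 0,"jaw": -1},
    {"dx": 0,"dy": 0,"dz": 0,"rx": 0,"ry": 0,"rz": 0,"jaw": -1}
  ]
}}

```text
t: 5.85
tool_pos: [0.6029, 0.1553, 0.0565]
tcp_rot: [180.0, -27.9, 3.6]
wrist_force: [-0.8, -0.6, -0.6]
finger_gap: 0.0857
finger_force: 0.0
```

{"fn": "apply_moves", "kwargs": {
  "series": [
    {"dx": 0,"dy": 0,"dz": 0,"rx": 0,"ry": 0,"rz": 0,"jaw": -0.7},
    {"dx": 0,"dy": 0,"dz": 0,"rx": 0,"ry": 0,"rz": 0,"jaw": -0.6},
    {"dx": 0,"dy": 0,"dz": 0,"rx": 0,"ry": 0,"rz": 0,"jaw": -0.4},
    {"dx": 0,"dy": 0,"dz": 0,"rx": 0,"ry": 0,"rz": 0,"jaw": -0.2},
    {"dx": 0,"dy": 0,"dz": 0,"rx": 0,"ry": 0,"rz": 0,"jaw": -0.2}
  ],
  "squeeze": 40
}}

```text
t: 6.35
tool_pos: [0.6031, 0.1554, 0.058]
tcp_rot: [-180.0, -28.0, 3.6]
wrist_force: [-5.3, -1.1, 6.7]
finger_gap: 0.0659
finger_force: 45.3
```

Run:
```python
from h import *
o=get_obs();c=np.array([.5833,.154,.0941]);R,p=pose(o)
print('TCP in trough frame mm',(Ro.from_euler('xyz',[0,-28,3.63],degrees=True).inv().apply(p-c)*1000).round(1),o['finger_gap'],o['finger_force'],o['tcp_rot'],o['wrist_force'])
```

```text
TCP in trough frame mm [  0.5   0.2 -41.2] 0.06586934232323931 45.25652289390564 [-179.99665093  -28.0159492     3.64703611] [-5.25448186 -1.12556531  6.70431969]
```

Run:
```python
from h import *
R,p=pose(); n=-R.as_matrix()[:,2]; q=p+n*.13
T=tool(6.77); off=T.as_matrix()@np.array([.0005,-.0002,.0412])
t=np.array([.5321,-.2916,.04])+off; print('place tcp',t)
plan(T,[t+[0,0,.09],t+[0,0,.012],t],start=(R,q))
```

```text
place tcp [ 0.53257294 -0.29134245 -0.0012    ]
turn total [ 0.0253 -0.9336 -0.102 ] rows>=3.3
shift total [-0.2057  1.4622  0.2798] rows>=9.0
shift total [ 0.   -0.    0.26] rows>=1.6
shift total [ 0.   -0.    0.04] rows>=0.2
```

{"fn": "apply_moves", "kwargs": {
  "series": [
    {"dx": 0,"dy": 0,"dz": -0.02,"rx": 0,"ry": 0,"rz": 0,"jaw": -0.2},
    {"dx": 0,"dy": 0,"dz": -0.05,"rx": 0,"ry": 0,"rz": 0,"jaw": -0.2},
    {"dx": 0,"dy": 0,"dz": -0.1,"rx": 0,"ry": 0,"rz": 0,"jaw": -0.2},
    {"dx": 0,"dy": 0,"dz": -0.13,"rx": 0,"ry": 0,"rz": 0,"jaw": -0.2},
    {"dx": 0,"dy": 0,"dz": -0.13,"rx": 0,"ry": 0,"rz": 0,"jaw": -0.2}
  ]
}}

```text
t: 6.85
tool_pos: [0.541, 0.1514, 0.1718]
tcp_rot: [-180.0, -27.8, 3.6]
wrist_force: [1.0, 1.0, -2.8]
finger_gap: 0.0651
finger_force: 46.8
```

{"fn": "apply_moves", "kwargs": {
  "series": [
    {"dx": 0,"dy": 0,"dz": 0,"rx": 0.005,"ry": -0.12,"rz": -0.02,"jaw": -0.2},
    {"dx": 0,"dy": 0,"dz": 0,"rx": 0.005,"ry": -0.23,"rz": -0.02,"jaw": -0.2},
    {"dx": 0,"dy": 0,"dz": 0,"rx": 0.005,"ry": -0.23,"rz": -0.02,"jaw": -0.2},
    {"dx": 0,"dy": 0,"dz": 0,"rx": 0.005,"ry": -0.23,"rz": -0.02,"jaw": -0.2},
    {"dx": 0,"dy": 0,"dz": 0,"rx": 0.005,"ry": -0.12,"rz": -0.022,"jaw": -0.2}
  ]
}}

```text
t: 7.35
tool_pos: [0.5429, 0.1517, 0.1717]
tcp_rot: [-179.9, 0.2, 6.8]
wrist_force: [0.2, -1.0, -3.6]
finger_gap: 0.0659
finger_force: 47.0
```

{"fn": "apply_moves", "kwargs": {
  "series": [
    {"dx": -0.01,"dy": 0.05,"dz": 0,"rx": 0,"ry": 0,"rz": 0,"jaw": -0.2},
    {"dx": -0.018,"dy": 0.12,"dz": 0,"rx": 0,"ry": 0,"rz": 0,"jaw": -0.2},
    {"dx": -0.018,"dy": 0.12,"dz": 0,"rx": 0,"ry": 0,"rz": 0,"jaw": -0.2},
    {"dx": -0.018,"dy": 0.12,"dz": 0,"rx": 0,"ry": 0,"rz": 0,"jaw": -0.2},
    {"dx": -0.018,"dy": 0.12,"dz": 0,"rx": 0,"ry": 0,"rz": 0,"jaw": -0.2}
  ]
}}

```text
t: 7.85
tool_pos: [0.5358, -0.0109, 0.1711]
tcp_rot: [-180.0, -0.1, 6.8]
wrist_force: [0.3, 0.2, -3.7]
finger_gap: 0.0655
finger_force: 47.0
```

{"fn": "apply_moves", "kwargs": {
  "series": [
    {"dx": -0.018,"dy": 0.13,"dz": 0,"rx": 0,"ry": 0,"rz": 0,"jaw": -0.2},
    {"dx": -0.018,"dy": 0.13,"dz": 0,"rx": 0,"ry": 0,"rz": 0,"jaw": -0.2},
    {"dx": -0.018,"dy": 0.13,"dz": 0,"rx": 0,"ry": 0,"rz": 0,"jaw": -0.2},
    {"dx": -0.018,"dy": 0.13,"dz": 0,"rx": 0,"ry": 0,"rz": 0,"jaw": -0.2},
    {"dx": -0.018,"dy": 0.13,"dz": 0,"rx": 0,"ry": 0,"rz": 0,"jaw": -0.2}
  ]
}}

```text
t: 8.35
tool_pos: [0.5318, -0.2077, 0.1711]
tcp_rot: [180.0, -0.1, 6.8]
wrist_force: [1.5, 0.6, -2.5]
finger_gap: 0.0653
finger_force: 47.0
```

{"fn": "apply_moves", "kwargs": {
  "series": [
    {"dx": -0.01,"dy": 0.13,"dz": 0,"rx": 0,"ry": 0,"rz": 0,"jaw": -0.2},
    {"dx": -0.01,"dy": 0.13,"dz": 0,"rx": 0,"ry": 0,"rz": 0,"jaw": -0.2},
    {"dx": 0,"dy": 0.03,"dz": 0,"rx": 0,"ry": 0,"rz": 0,"jaw": -0.2},
    {"dx": 0,"dy": 0,"dz": 0,"rx": 0,"ry": 0,"rz": 0,"jaw": -0.2}
  ]
}}

```text
t: 8.75
tool_pos: [0.5364, -0.2941, 0.1708]
tcp_rot: [-180.0, -0.1, 6.6]
wrist_force: [-0.7, 1.2, -3.6]
finger_gap: 0.0657
finger_force: 47.0
```

Run:
```python
from h import *
print(pose()[1],get_obs()['tcp_rot'])
c,W=wrist('w4')
plan(tool(6.77),[[.53257,-.29134,.089],[.53257,-.29134,.011]])
```

```text
[ 0.5364074  -0.29410046  0.17081119] [-1.79987616e+02 -6.42701866e-02  6.64495067e+00]
turn total [-0.0013 -0.0017 -0.002 ] rows>=0.0
shift total [-0.0127 -0.0065  0.2728] rows>=1.6
shift total [ 0.   -0.    0.26] rows>=1.6
```

View pics/w4.png

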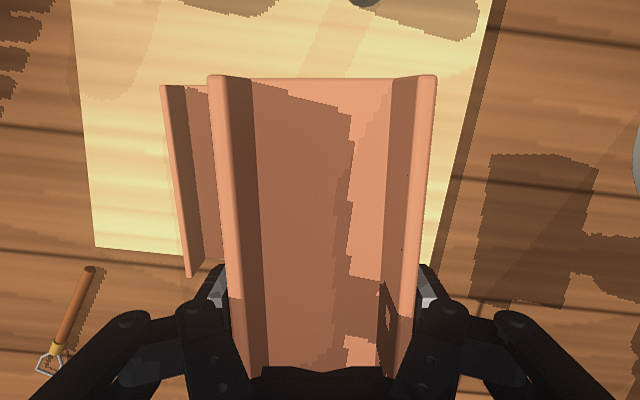

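Run:
```python
from h import *
f=np.load('w4.npz');c,W=f['c'],f['W']; R,p=pose()
P=box(c,W,200,445,65,365); P=P[P[:,2]>.15]
x=fit(P,[.536,-.294,.212,6.7,0,0])
b=box(c,W,150,215,75,285); b=b[(b[:,2]<.09)]
y=fit(b,[.5225,-.2022,.04,6.77,0,0],level=1)
f=np.load('w2.npz'); b2=box(f['c'],f['W'],524,616,148,278); L=(b2-[.5225,-.2024,.04])@Ro.from_euler('z',6.77,degrees=True).as_matrix()
print(L[:,0].min(),L[:,0].max())
off=R.inv().apply(x[:3]-p); print('centre in tool',off)
b=np.array([.523,-.2022,.04]);T=tool(6.77)
t=b+Ro.from_euler('z',6.77,degrees=True).apply([0,-.09,0])-T.apply(off); print(t); plan(T,[t+[0,0,.012],t])
```

```text
40630 fit [ 0.5348 -0.2943  0.2124  6.6657  0.251  -0.079 ] med|d|mm 0.26 ends [-0.0527  0.0847]
1908 fit [ 0.5233 -0.2023  0.04    6.6481  0.      0.    ] med|d|mm 0.5 ends [-0.0824  0.0847]
-0.08206745320982747 0.08548854242480135
centre in tool [-0.0018586   0.00121144 -0.04154678]
[ 0.53531239 -0.29015037 -0.00154678]
turn total [-0.0013 -0.0017 -0.002 ] rows>=0.0
shift total [-0.0031 -0.0094  0.5347] rows>=3.2
shift total [ 0.   -0.    0.04] rows>=0.2
```

{"fn": "apply_moves", "kwargs": {
  "series": [
    {"dx": -0.003,"dy": -0.0094,"dz": 0.06,"rx": 0,"ry": 0,"rz": -0.003,"jaw": -0.2},
    {"dx": 0,"dy": 0,"dz": 0.13,"rx": 0,"ry": 0,"rz": 0,"jaw": -0.2},
    {"dx": 0,"dy": 0,"dz": 0.13,"rx": 0,"ry": 0,"rz": 0,"jaw": -0.2},
    {"dx": 0,"dy": 0,"dz": 0.13,"rx": 0,"ry": 0,"rz": 0,"jaw": -0.2},
    {"dx": 0,"dy": 0,"dz": 0.06,"rx": 0,"ry": 0,"rz": 0,"jaw": -0.2}
  ]
}}

```text
t: 9.3
tool_pos: [0.5346, -0.2876, 0.015]
tcp_rot: [-179.8, 0.1, 6.9]
wrist_force: [-0.6, 0.3, -3.2]
finger_gap: 0.0653
finger_force: 46.8
```

{"fn": "apply_moves", "kwargs": {
  "series": [
    {"dx": 0,"dy": 0,"dz": 0.01,"rx": 0,"ry": 0,"rz": 0,"jaw": -0.2},
    {"dx": 0,"dy": 0,"dz": 0,"rx": 0,"ry": 0,"rz": 0,"jaw": -0.2}
  ]
}}

```text
t: 9.5
tool_pos: [0.5364, -0.2895, 0.0156]
tcp_rot: [-180.0, -0.1, 6.9]
wrist_force: [-0.0, 0.2, -2.9]
finger_gap: 0.066
finger_force: 46.8
```

Run:
```python
from h import *
print(pose()[1],get_obs()['tcp_rot'],get_obs()['wrist_force'])
plan(tool(6.77),[[.5353,-.29015,-.0015]])
```

```text
[ 0.53644893 -0.28948868  0.01558718] [-1.79990572e+02 -6.31304534e-02  6.91104146e+00] [-0.01856052  0.22374978 -2.85361289]
turn total [-0.0003 -0.0021  0.0047] rows>=0.0
shift total [-0.0041  0.0017  0.057 ] rows>=0.3
```

{"fn": "apply_moves", "kwargs": {
  "series": [
    {"dx": -0.004,"dy": 0.002,"dz": 0.012,"rx": 0,"ry": -0.002,"rz": 0.005,"jaw": -0.2},
    {"dx": 0,"dy": 0,"dz": 0.012,"rx": 0,"ry": 0,"rz": 0,"jaw": -0.2},
    {"dx": 0,"dy": 0,"dz": 0.012,"rx": 0,"ry": 0,"rz": 0,"jaw": -0.2},
    {"dx": 0,"dy": 0,"dz": 0.008,"rx": 0,"ry": 0,"rz": 0,"jaw": -0.2},
    {"dx": 0,"dy": 0,"dz": 0,"rx": 0,"ry": 0,"rz": 0,"jaw": -0.2}
  ]
}}

```text
t: 10.0
tool_pos: [0.535, -0.2911, 0.0017]
tcp_rot: [-180.0, 0.0, 6.7]
wrist_force: [0.2, -0.6, -3.3]
finger_gap: 0.0657
finger_force: 46.9
```

{"fn": "apply_moves", "kwargs": {
  "series": [
    {"dx": 0,"dy": 0,"dz": 0.004,"rx": 0,"ry": 0,"rz": 0,"jaw": -0.2},
    {"dx": 0,"dy": 0,"dz": 0.004,"rx": 0,"ry": 0,"rz": 0,"jaw": -0.2},
    {"dx": 0,"dy": 0,"dz": 0.002,"rx": 0,"ry": 0,"rz": 0,"jaw": -0.2},
    {"dx": 0,"dy": 0,"dz": 0,"rx": 0,"ry": 0,"rz": 0,"jaw": -0.2}
  ]
}}

```text
t: 10.4
tool_pos: [0.5352, -0.2912, -0.001]
tcp_rot: [-180.0, -0.0, 6.7]
wrist_force: [0.1, 0.5, -1.7]
finger_gap: 0.0656
finger_force: 47.3
```

{"fn": "apply_moves", "kwargs": {
  "series": [
    {"dx": 0,"dy": 0,"dz": 0.002,"rx": 0,"ry": 0,"rz": 0,"jaw": -0.2},
    {"dx": 0,"dy": 0,"dz": 0.002,"rx": 0,"ry": 0,"rz": 0,"jaw": -0.2},
    {"dx": 0,"dy": 0,"dz": 0,"rx": 0,"ry": 0,"rz": 0,"jaw": -0.2}
  ]
}}

```text
t: 10.7
tool_pos: [0.5353, -0.2912, -0.0012]
tcp_rot: [180.0, -0.0, 6.7]
wrist_force: [-4.4, 3.0, 10.5]
finger_gap: 0.0653
finger_force: 48.5
```

{"fn": "apply_moves", "kwargs": {
  "series": [
    {"dx": 0,"dy": 0,"dz": -0.001,"rx": 0,"ry": 0,"rz": 0,"jaw": -0.6},
    {"dx": 0,"dy": 0,"dz": 0,"rx": 0,"ry": 0,"rz": 0,"jaw": -0.7},
    {"dx": 0,"dy": 0,"dz": 0,"rx": 0,"ry": 0,"rz": 0,"jaw": -0.75},
    {"dx": 0,"dy": 0,"dz": 0,"rx": 0,"ry": 0,"rz": 0,"jaw": -0.75}
  ]
}}

```text
t: 11.1
tool_pos: [0.5352, -0.2912, -0.002]
tcp_rot: [180.0, -0.0, 6.7]
wrist_force: [0.4, 0.4, 0.5]
finger_gap: 0.0745
finger_force: 0.0
```

{"fn": "apply_moves", "kwargs": {
  "series": [
    {"dx": 0,"dy": 0,"dz": -0.03,"rx": 0,"ry": 0,"rz": 0,"jaw": -0.75},
    {"dx": 0,"dy": 0,"dz": -0.06,"rx": 0,"ry": 0,"rz": 0,"jaw": -0.75},
    {"dx": 0,"dy": 0,"dz": -0.13,"rx": 0,"ry": 0,"rz": 0,"jaw": -0.75},
    {"dx": 0,"dy": 0,"dz": -0.15,"rx": 0,"ry": 0,"rz": 0,"jaw": -0.75},
    {"dx": 0,"dy": 0,"dz": -0.15,"rx": 0,"ry": 0,"rz": 0,"jaw": -1}
  ]
}}

```text
t: 11.6
tool_pos: [0.5349, -0.291, 0.1562]
tcp_rot: [-180.0, -0.0, 6.7]
wrist_force: [0.5, -0.2, -0.0]
finger_gap: 0.0851
finger_force: 0.0
```

{"fn": "apply_moves", "kwargs": {
  "series": [
    {"dx": -0.1,"dy": -0.08,"dz": -0.1,"rx": 0,"ry": 0,"rz": 0,"jaw": -1},
    {"dx": -0.06,"dy": -0.08,"dz": -0.1,"rx": 0,"ry": 0,"rz": 0,"jaw": -1},
    {"dx": 0,"dy": 0,"dz": 0,"rx": 0,"ry": 0,"rz": 0,"jaw": -1}
  ]
}}

```text
t: 11.9
tool_pos: [0.4815, -0.2482, 0.2188]
tcp_rot: [179.8, -0.3, 6.7]
wrist_force: [0.4, -1.4, -0.2]
finger_gap: 0.0856
finger_force: 0.0
```

Run:
```python
from h import *
print(pose()[1],get_obs()['tcp_rot'])
c,W=wrist('w5')
P=W[terra(c)]; P=P[(P[:,2]>0.0)&(P[:,2]<.075)&(P[:,0]<.66)]
yaw=Ro.from_euler('z',6.7,degrees=True).as_matrix(); L=(P-[.5233,-.2023,0])@yaw
b=fit(P[abs(L[:,1])<.04],[.5233,-.2023,.04,6.7,0,0],level=1)
u=fit(P[(L[:,1]<-.05)&(L[:,1]>-.14)],[.534,-.2916,.04,6.7,0,0],level=1)
fit(P[(L[:,1]<-.05)&(L[:,1]>-.14)],[.534,-.2916,.04,6.7,0,0])
print('rel',(u[:3]-b[:3])@Ro.from_euler('z',b[3],degrees=True).as_matrix()*1000)
```

```text
[ 0.48152287 -0.24817625  0.21878096] [179.79581255  -0.27644477   6.73162383]
4526 fit [ 0.5226 -0.2022  0.04    6.7937  0.      0.    ] med|d|mm 0.56 ends [-0.0819  0.085 ]
6769 fit [ 0.5334 -0.2915  0.04    6.7166  0.      0.    ] med|d|mm 0.5 ends [-0.0814  0.0848]
6769 fit [ 5.3330e-01 -2.9150e-01  4.0600e-02  6.7174e+00  2.1600e-02 -6.6000e-03] med|d|mm 0.41 ends [-0.0813  0.0849]
rel [  0.18757209 -89.95880393   0.        ]
```

View pics/w5.png

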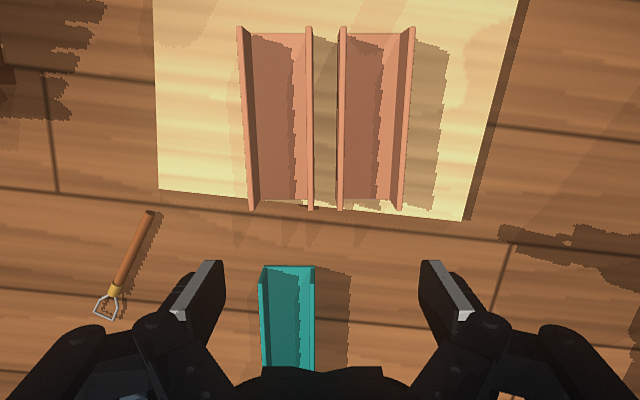

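The pair is placed, at (275,118) and (375,118): parallel, 24 mm gap, ends within 0.2 mm. Now the open-down trough.

Run:
```python
from h import *
T=tool(3.64,28); n=-T.as_matrix()[:,2]; c=np.array([.5748,.2857,.0943])
g=c-n*.036; print(g)
plan(T,[g+n*.16,g])
```

```text
[0.59166688 0.286773   0.06251389]
turn total [-0.0202  0.9262  0.102 ] rows>=3.3
shift total [ 0.1807 -1.7587  0.1451] rows>=10.6
shift total [0.     0.     0.5333] rows>=3.2
```

{"fn": "apply_moves", "kwargs": {
  "series": [
    {"dx": 0,"dy": 0,"dz": -0.1,"rx": 0,"ry": 0,"rz": 0,"jaw": -1},
    {"dx": 0,"dy": 0,"dz": 0,"rx": -0.005,"ry": 0.2316,"rz": 0.0255,"jaw": -1},
    {"dx": 0,"dy": 0,"dz": 0,"rx": -0.005,"ry": 0.2316,"rz": 0.0255,"jaw": -1},
    {"dx": 0,"dy": 0,"dz": 0,"rx": -0.005,"ry": 0.2316,"rz": 0.0255,"jaw": -1},
    {"dx": 0,"dy": 0,"dz": 0,"rx": -0.005,"ry": 0.2316,"rz": 0.0255,"jaw": -1}
  ]
}}

```text
t: 12.45
tool_pos: [0.482, -0.2499, 0.2439]
tcp_rot: [-179.9, -28.0, 3.5]
wrist_force: [1.0, 0.4, -0.6]
finger_gap: 0.0856
finger_force: 0.0
```

{"fn": "apply_moves", "kwargs": {
  "series": [
    {"dx": 0.014,"dy": -0.14,"dz": 0.011,"rx": 0,"ry": 0,"rz": 0,"jaw": -1},
    {"dx": 0.014,"dy": -0.14,"dz": 0.011,"rx": 0,"ry": 0,"rz": 0,"jaw": -1},
    {"dx": 0.014,"dy": -0.14,"dz": 0.011,"rx": 0,"ry": 0,"rz": 0,"jaw": -1},
    {"dx": 0.014,"dy": -0.14,"dz": 0.011,"rx": 0,"ry": 0,"rz": 0,"jaw": -1},
    {"dx": 0.014,"dy": -0.14,"dz": 0.011,"rx": 0,"ry": 0,"rz": 0,"jaw": -1}
  ]
}}

```text
t: 12.95
tool_pos: [0.495, -0.0366, 0.2394]
tcp_rot: [-179.8, -27.8, 3.5]
wrist_force: [0.2, 0.1, -0.6]
finger_gap: 0.0857
finger_force: 0.0
```

{"fn": "apply_moves", "kwargs": {
  "series": [
    {"dx": 0.014,"dy": -0.14,"dz": 0.011,"rx": 0,"ry": 0,"rz": 0,"jaw": -1},
    {"dx": 0.014,"dy": -0.14,"dz": 0.011,"rx": 0,"ry": 0,"rz": 0,"jaw": -1},
    {"dx": 0.014,"dy": -0.14,"dz": 0.011,"rx": 0,"ry": 0,"rz": 0,"jaw": -1},
    {"dx": 0.014,"dy": -0.14,"dz": 0.011,"rx": 0,"ry": 0,"rz": 0,"jaw": -1},
    {"dx": 0.014,"dy": -0.14,"dz": 0.011,"rx": 0,"ry": 0,"rz": 0,"jaw": -1}
  ]
}}

```text
t: 13.45
tool_pos: [0.508, 0.1752, 0.235]
tcp_rot: [-179.8, -27.8, 3.5]
wrist_force: [0.4, -0.5, 0.9]
finger_gap: 0.0854
finger_force: 0.0
```

{"fn": "apply_moves", "kwargs": {
  "series": [
    {"dx": 0.014,"dy": -0.14,"dz": 0.011,"rx": 0,"ry": 0,"rz": 0,"jaw": -1},
    {"dx": 0,"dy": -0.1,"dz": 0,"rx": 0,"ry": 0,"rz": 0,"jaw": -1},
    {"dx": 0,"dy": 0,"dz": 0,"rx": 0,"ry": 0,"rz": 0,"jaw": -1}
  ]
}}

```text
t: 13.75
tool_pos: [0.5085, 0.2486, 0.2339]
tcp_rot: [-179.8, -27.7, 3.7]
wrist_force: [-0.5, 0.1, -0.6]
finger_gap: 0.0854
finger_force: 0.0
```

Run:
```python
from h import *
R,p=pose();print(p,get_obs()['tcp_rot'])
c,W=wrist('w6')
P=W[terra(c)]; x0=np.array([.5748,.2857,.0943]); L=(P-x0)@Ro.from_euler('xyz',[0,-28,3.64],degrees=True).as_matrix()
k=(abs(L)<[.1,.045,.03]).all(1)
x=fit(P[k],[.5748,.2857,.0943,3.64,28,0],inv=True,slope=1); fit(P[k],[.5748,.2857,.0943,3.64,28,0],inv=True)
T=tool(x[3],28); n=-T.as_matrix()[:,2]; g=x[:3]-n*.036; print(g); plan(T,[g+n*.06,g])
```

```text
[0.50854974 0.24863652 0.23386239] [-179.8413259   -27.74779693    3.73366535]
680 fit [ 0.5742  0.2858  0.0937  3.5904 28.      0.    ] med|d|mm 0.35 ends [-0.0844  0.0849]
680 fit [ 0.5743  0.2858  0.0938  3.7371 27.9958 -0.4077] med|d|mm 0.33 ends [-0.0845  0.0847]
[0.59110386 0.28690727 0.06195187]
turn total [-0.006   0.0094  0.0035] rows>=0.0
shift total [-0.0187 -0.1155  0.4387] rows>=2.7
shift total [ 0.  -0.   0.2] rows>=1.2
```

{"fn": "apply_moves", "kwargs": {
  "series": [
    {"dx": -0.0187,"dy": -0.1155,"dz": 0,"rx": -0.006,"ry": 0.009,"rz": 0.0035,"jaw": -1},
    {"dx": 0,"dy": 0,"dz": 0.12,"rx": 0,"ry": 0,"rz": 0,"jaw": -1},
    {"dx": 0,"dy": 0,"dz": 0.12,"rx": 0,"ry": 0,"rz": 0,"jaw": -1},
    {"dx": 0,"dy": 0,"dz": 0.12,"rx": 0,"ry": 0,"rz": 0,"jaw": -1},
    {"dx": 0,"dy": 0,"dz": 0.05,"rx": 0,"ry": 0,"rz": 0,"jaw": -1}
  ]
}}

```text
t: 14.3
tool_pos: [0.5594, 0.2815, 0.1201]
tcp_rot: [179.9, -27.8, 3.4]
wrist_force: [0.1, -0.1, -0.1]
finger_gap: 0.0855
finger_force: 0.0
```

{"fn": "apply_moves", "kwargs": {
  "series": [
    {"dx": 0,"dy": 0,"dz": 0,"rx": 0,"ry": 0,"rz": 0,"jaw": -1},
    {"dx": 0,"dy": 0,"dz": 0,"rx": 0,"ry": 0,"rz": 0,"jaw": -1}
  ]
}}

```text
t: 14.5
tool_pos: [0.5594, 0.2825, 0.1238]
tcp_rot: [-180.0, -28.0, 3.4]
wrist_force: [0.6, 0.4, -0.1]
finger_gap: 0.0852
finger_force: 0.0
```

Run:
```python
from h import *
print(get_obs()['tool_pos'],get_obs()['tcp_rot']);plan(tool(3.62,28),[[.59115,.28690,.0621]])
```

```text
[0.55935239 0.28253202 0.12380784] [-179.97269839  -28.0424594     3.36711   ]
turn total [ 0.0031 -0.0014 -0.0074] rows>=0.0
shift total [-0.0024 -0.0078  0.2317] rows>=1.4
```

{"fn": "apply_moves", "kwargs": {
  "series": [
    {"dx": -0.0024,"dy": -0.0078,"dz": 0.05,"rx": 0.003,"ry": -0.001,"rz": -0.007,"jaw": -1},
    {"dx": 0,"dy": 0,"dz": 0.07,"rx": 0,"ry": 0,"rz": 0,"jaw": -1},
    {"dx": 0,"dy": 0,"dz": 0.06,"rx": 0,"ry": 0,"rz": 0,"jaw": -1},
    {"dx": 0,"dy": 0,"dz": 0.04,"rx": 0,"ry": 0,"rz": 0,"jaw": -1},
    {"dx": 0,"dy": 0,"dz": 0.01,"rx": 0,"ry": 0,"rz": 0,"jaw": -1}
  ]
}}

```text
t: 15.0
tool_pos: [0.591, 0.2875, 0.0624]
tcp_rot: [-180.0, -28.0, 3.6]
wrist_force: [-0.0, 0.5, 0.6]
finger_gap: 0.0854
finger_force: 0.0
```

{"fn": "apply_moves", "kwargs": {
  "series": [
    {"dx": 0,"dy": 0,"dz": 0,"rx": 0,"ry": 0,"rz": 0,"jaw": -0.8},
    {"dx": 0,"dy": 0,"dz": 0,"rx": 0,"ry": 0,"rz": 0,"jaw": -0.7},
    {"dx": 0,"dy": 0,"dz": 0,"rx": 0,"ry": 0,"rz": 0,"jaw": -0.6},
    {"dx": 0,"dy": 0,"dz": 0,"rx": 0,"ry": 0,"rz": 0,"jaw": -0.4},
    {"dx": 0,"dy": 0,"dz": 0,"rx": 0,"ry": 0,"rz": 0,"jaw": -0.2}
  ]
}}

```text
t: 15.5
tool_pos: [0.5908, 0.2878, 0.0635]
tcp_rot: [-180.0, -28.1, 3.7]
wrist_force: [-4.8, -2.7, 7.2]
finger_gap: 0.0657
finger_force: 43.5
```

{"fn": "apply_moves", "kwargs": {
  "series": [
    {"dx": 0,"dy": 0,"dz": 0,"rx": 0,"ry": 0,"rz": 0,"jaw": -0.2}
  ]
}}

```text
t: 15.6
tool_pos: [0.5908, 0.2877, 0.0635]
tcp_rot: [-180.0, -28.1, 3.7]
wrist_force: [-4.7, -1.7, 7.3]
finger_gap: 0.0659
finger_force: 43.5
```

Run:
```python
from h import *
o=get_obs();R,p=pose(o); c=np.array([.5743,.2858,.0939])
L=Ro.from_euler('xyz',[0,-28,3.62],degrees=True).inv().apply(p-c); print(L*1000,o['tcp_rot'],o['finger_gap'],o['finger_force'],o['wrist_force'])
n=-R.as_matrix()[:,2]; q=p+n*.13; T=tool(6.75); off=np.array([L[0],-L[1],-L[2]])
t=np.array([.5282,-.24685,.046])+T.apply(off); print('place tcp',t)
plan(T,[[t[0],t[1],q[2]],t],start=(R,q))
```

```text
[  0.37146232   0.88965578 -34.65503875] [-179.98145262  -28.08887329    3.65836003] 0.0658676248759922 43.47248375415802 [-4.71480783 -1.67212018  7.2977973 ]
place tcp [ 0.52846432 -0.24592285  0.01134496]
turn total [ 0.0247 -0.9361 -0.1008] rows>=3.3
shift total [-0.2117  1.753   0.    ] rows>=10.6
shift total [ 0.     -0.      0.5561] rows>=3.3
```

Gripped. I'll lift, level out and carry.

{"fn": "apply_moves", "kwargs": {
  "series": [
    {"dx": 0,"dy": 0,"dz": -0.02,"rx": 0,"ry": 0,"rz": 0,"jaw": -0.2},
    {"dx": 0,"dy": 0,"dz": -0.05,"rx": 0,"ry": 0,"rz": 0,"jaw": -0.2},
    {"dx": 0,"dy": 0,"dz": -0.1,"rx": 0,"ry": 0,"rz": 0,"jaw": -0.2},
    {"dx": 0,"dy": 0,"dz": -0.13,"rx": 0,"ry": 0,"rz": 0,"jaw": -0.2},
    {"dx": 0,"dy": 0,"dz": -0.13,"rx": 0,"ry": 0,"rz": 0,"jaw": -0.2}
  ]
}}

```text
t: 16.1
tool_pos: [0.5288, 0.2836, 0.1771]
tcp_rot: [-180.0, -27.9, 3.7]
wrist_force: [0.3, -0.2, -2.1]
finger_gap: 0.0653
finger_force: 46.5
```

{"fn": "apply_moves", "kwargs": {
  "series": [
    {"dx": 0,"dy": 0,"dz": 0,"rx": 0.005,"ry": -0.12,"rz": -0.02,"jaw": -0.2},
    {"dx": 0,"dy": 0,"dz": 0,"rx": 0.005,"ry": -0.23,"rz": -0.02,"jaw": -0.2},
    {"dx": 0,"dy": 0,"dz": 0,"rx": 0.005,"ry": -0.23,"rz": -0.02,"jaw": -0.2},
    {"dx": 0,"dy": 0,"dz": 0,"rx": 0.005,"ry": -0.23,"rz": -0.02,"jaw": -0.2},
    {"dx": 0,"dy": 0,"dz": 0,"rx": 0.005,"ry": -0.126,"rz": -0.021,"jaw": -0.2}
  ]
}}

```text
t: 16.6
tool_pos: [0.5305, 0.2841, 0.177]
tcp_rot: [-179.9, 0.3, 6.8]
wrist_force: [0.1, -0.4, -2.3]
finger_gap: 0.0656
finger_force: 46.6
```

{"fn": "apply_moves", "kwargs": {
  "series": [
    {"dx": -0.01,"dy": 0.06,"dz": 0,"rx": 0,"ry": 0,"rz": 0,"jaw": -0.2},
    {"dx": -0.015,"dy": 0.12,"dz": 0,"rx": 0,"ry": 0,"rz": 0,"jaw": -0.2},
    {"dx": -0.015,"dy": 0.13,"dz": 0,"rx": 0,"ry": 0,"rz": 0,"jaw": -0.2},
    {"dx": -0.015,"dy": 0.13,"dz": 0,"rx": 0,"ry": 0,"rz": 0,"jaw": -0.2},
    {"dx": -0.015,"dy": 0.13,"dz": 0,"rx": 0,"ry": 0,"rz": 0,"jaw": -0.2}
  ]
}}

```text
t: 17.1
tool_pos: [0.5284, 0.1098, 0.1764]
tcp_rot: [-180.0, 0.0, 6.8]
wrist_force: [0.6, -0.5, -1.8]
finger_gap: 0.0657
finger_force: 46.6
```

{"fn": "apply_moves", "kwargs": {
  "series": [
    {"dx": -0.015,"dy": 0.13,"dz": 0,"rx": 0,"ry": 0,"rz": 0,"jaw": -0.2},
    {"dx": -0.015,"dy": 0.13,"dz": 0,"rx": 0,"ry": 0,"rz": 0,"jaw": -0.2},
    {"dx": -0.015,"dy": 0.13,"dz": 0,"rx": 0,"ry": 0,"rz": 0,"jaw": -0.2},
    {"dx": -0.015,"dy": 0.13,"dz": 0,"rx": 0,"ry": 0,"rz": 0,"jaw": -0.2},
    {"dx": -0.015,"dy": 0.13,"dz": 0,"rx": 0,"ry": 0,"rz": 0,"jaw": -0.2}
  ]
}}

```text
t: 17.6
tool_pos: [0.5289, -0.0863, 0.1764]
tcp_rot: [-180.0, 0.0, 6.8]
wrist_force: [1.2, 0.2, -2.2]
finger_gap: 0.0658
finger_force: 46.6
```

{"fn": "apply_moves", "kwargs": {
  "series": [
    {"dx": -0.015,"dy": 0.13,"dz": 0,"rx": 0,"ry": 0,"rz": 0,"jaw": -0.2},
    {"dx": -0.015,"dy": 0.13,"dz": 0,"rx": 0,"ry": 0,"rz": 0,"jaw": -0.2},
    {"dx": -0.015,"dy": 0.13,"dz": 0,"rx": 0,"ry": 0,"rz": 0,"jaw": -0.2},
    {"dx": 0,"dy": 0.06,"dz": 0,"rx": 0,"ry": 0,"rz": 0,"jaw": -0.2},
    {"dx": 0,"dy": 0,"dz": 0,"rx": 0,"ry": 0,"rz": 0,"jaw": -0.2}
  ]
}}

```text
t: 18.1
tool_pos: [0.5319, -0.2221, 0.1762]
tcp_rot: [180.0, 0.0, 6.6]
wrist_force: [-0.3, 0.6, -1.9]
finger_gap: 0.0652
finger_force: 46.6
```

Run:
```python
from h import *
R,p=pose();print(p,get_obs()['tcp_rot'])
c,W=wrist('w7')
P=W[terra(c)]; P=P[(P[:,2]>.14)&(abs(P-p)<.13).all(1)]
x=fit(P,[*(p+[0,0,.0347]),6.75,0,0],inv=True)
off=R.inv().apply(x[:3]-p); print('centre in tool',off)
T=tool(6.75); t=np.array([.5282,-.24685,.046])-T.apply(off); print(t); plan(T,[[.5285,-.2459,.0513]])
```

```text
[ 0.53191575 -0.22209118  0.17616534] [1.79992961e+02 2.62664542e-02 6.61506084e+00]
36121 fit [ 0.5314 -0.2227  0.2111  7.4788  0.1059 -0.0686] med|d|mm 0.37 ends [-0.0273  0.085 ]
centre in tool [-0.00062145  0.00052409 -0.03491653]
[ 0.52875554 -0.2462565   0.01108347]
turn total [-0.0011  0.0016 -0.0025] rows>=0.0
shift total [-0.0213  0.0825  0.4159] rows>=2.5
```

View pics/w7.png

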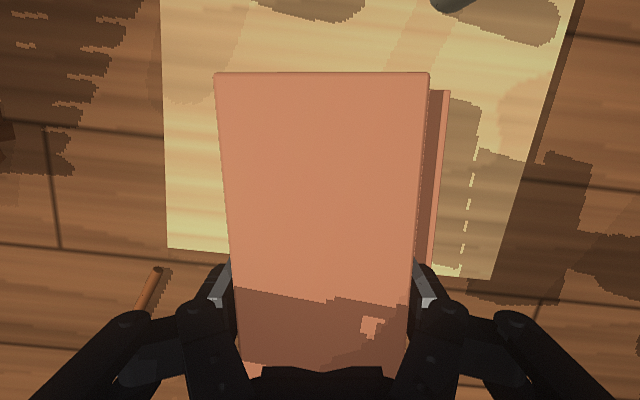

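The held trough is level and the pair is below it, with the right wall visible at (440,180). I'll align and descend partway.

{"fn": "apply_moves", "kwargs": {
  "series": [
    {"dx": -0.011,"dy": 0.042,"dz": 0,"rx": 0,"ry": 0,"rz": 0,"jaw": -0.2},
    {"dx": -0.01,"dy": 0.04,"dz": 0,"rx": 0,"ry": 0,"rz": -0.003,"jaw": -0.2},
    {"dx": 0,"dy": 0,"dz": 0.12,"rx": 0,"ry": 0,"rz": 0,"jaw": -0.2},
    {"dx": 0,"dy": 0,"dz": 0.12,"rx": 0,"ry": 0,"rz": 0,"jaw": -0.2},
    {"dx": 0,"dy": 0,"dz": 0.08,"rx": 0,"ry": 0,"rz": 0,"jaw": -0.2}
  ]
}}

```text
t: 18.65
tool_pos: [0.5282, -0.2452, 0.0781]
tcp_rot: [-179.9, 0.1, 6.9]
wrist_force: [-0.1, -0.3, -1.4]
finger_gap: 0.0653
finger_force: 46.5
```

{"fn": "apply_moves", "kwargs": {
  "series": [
    {"dx": 0,"dy": 0,"dz": 0,"rx": 0,"ry": 0,"rz": 0,"jaw": -0.2},
    {"dx": 0,"dy": 0,"dz": 0,"rx": 0,"ry": 0,"rz": 0,"jaw": -0.2}
  ]
}}

```text
t: 18.85
tool_pos: [0.5294, -0.2458, 0.0809]
tcp_rot: [-180.0, 0.0, 6.9]
wrist_force: [0.5, -0.0, -2.3]
finger_gap: 0.0654
finger_force: 46.4
```

Run:
```python
from h import *
R,p=pose();print(p,get_obs()['tcp_rot'])
plan(tool(6.75),[[.5286,-.2461,.0562],[.5286,-.2461,.0112]])
# independent check with the top camera: cover relative to pair
s=snapshot('top');W=cloud(s);P=W[terra(s['color'])];P=P[~np.isnan(P[:,0])]
L=(P-[.5282,-.24685,0])@Ro.from_euler('z',6.75,degrees=True).as_matrix()
k=(abs(L[:,0])<.1)&(abs(L[:,1])<.1)
for lo,hi,n in((.10,.14,'cover'),(.05,.07,'rims')):
  q=L[k&(L[:,2]>lo)&(L[:,2]<hi)]; print(n,len(q),np.percentile(q,[1,99],axis=0).round(4).tolist() if len(q) else '')
```

```text
[ 0.52941557 -0.24575458  0.0809285 ] [-1.79993331e+02  3.03307894e-02  6.86022418e+00]
turn total [-0.0002  0.001   0.0037] rows>=0.0
shift total [-0.0028  0.0008  0.0824] rows>=0.5
shift total [ 0.   -0.    0.15] rows>=0.9
cover 444 [[-0.0805, -0.0229, 0.1013], [0.0827, 0.036, 0.1397]]
rims 98 [[-0.0814, 0.0732, 0.0506], [0.0818, 0.0798, 0.0652]]
```

{"fn": "apply_moves", "kwargs": {
  "series": [
    {"dx": -0.003,"dy": 0.001,"dz": 0.03,"rx": 0,"ry": 0.001,"rz": 0.004,"jaw": -0.2},
    {"dx": 0,"dy": 0,"dz": 0.035,"rx": 0,"ry": 0,"rz": 0,"jaw": -0.2},
    {"dx": 0,"dy": 0,"dz": 0.03,"rx": 0,"ry": 0,"rz": 0,"jaw": -0.2},
    {"dx": 0,"dy": 0,"dz": 0.02,"rx": 0,"ry": 0,"rz": 0,"jaw": -0.2},
    {"dx": 0,"dy": 0,"dz": 0,"rx": 0,"ry": 0,"rz": 0,"jaw": -0.2}
  ]
}}

```text
t: 19.4
tool_pos: [0.5277, -0.2456, 0.0446]
tcp_rot: [-179.9, 0.1, 6.7]
wrist_force: [-0.2, 0.8, -1.5]
finger_gap: 0.0655
finger_force: 46.6
```

{"fn": "apply_moves", "kwargs": {
  "series": [
    {"dx": 0,"dy": 0,"dz": 0.02,"rx": 0,"ry": 0,"rz": 0,"jaw": -0.2},
    {"dx": 0,"dy": 0,"dz": 0.025,"rx": 0,"ry": 0,"rz": 0,"jaw": -0.2},
    {"dx": 0,"dy": 0,"dz": 0.02,"rx": 0,"ry": 0,"rz": 0,"jaw": -0.2},
    {"dx": 0,"dy": 0,"dz": 0.015,"rx": 0,"ry": 0,"rz": 0,"jaw": -0.2},
    {"dx": 0,"dy": 0,"dz": 0,"rx": 0,"ry": 0,"rz": 0,"jaw": -0.2}
  ]
}}

```text
t: 19.9
tool_pos: [0.5279, -0.2457, 0.021]
tcp_rot: [-179.9, 0.1, 6.7]
wrist_force: [-0.2, 0.0, -1.8]
finger_gap: 0.0652
finger_force: 46.6
```

{"fn": "apply_moves", "kwargs": {
  "series": [
    {"dx": 0,"dy": 0,"dz": 0.01,"rx": 0,"ry": 0,"rz": 0,"jaw": -0.2},
    {"dx": 0,"dy": 0,"dz": 0.01,"rx": 0,"ry": 0,"rz": 0,"jaw": -0.2},
    {"dx": 0,"dy": 0,"dz": 0,"rx": 0,"ry": 0,"rz": 0,"jaw": -0.2}
  ]
}}

```text
t: 20.2
tool_pos: [0.5281, -0.2458, 0.0154]
tcp_rot: [-180.0, 0.0, 6.7]
wrist_force: [-0.4, -0.0, -2.3]
finger_gap: 0.0653
finger_force: 46.6
```

{"fn": "apply_moves", "kwargs": {
  "series": [
    {"dx": 0,"dy": 0,"dz": 0.005,"rx": 0,"ry": 0,"rz": 0,"jaw": -0.2},
    {"dx": 0,"dy": 0,"dz": 0.004,"rx": 0,"ry": 0,"rz": 0,"jaw": -0.2},
    {"dx": 0,"dy": 0,"dz": 0.002,"rx": 0,"ry": 0,"rz": 0,"jaw": -0.2},
    {"dx": 0,"dy": 0,"dz": 0,"rx": 0,"ry": 0,"rz": 0,"jaw": -0.2}
  ]
}}

```text
t: 20.6
tool_pos: [0.5282, -0.2459, 0.0124]
tcp_rot: [-180.0, 0.0, 6.7]
wrist_force: [-0.2, 0.5, -2.4]
finger_gap: 0.0652
finger_force: 46.6
```

{"fn": "apply_moves", "kwargs": {
  "series": [
    {"dx": 0,"dy": 0,"dz": 0.002,"rx": 0,"ry": 0,"rz": 0,"jaw": -0.2},
    {"dx": 0,"dy": 0,"dz": 0,"rx": 0,"ry": 0,"rz": 0,"jaw": -0.2}
  ]
}}

```text
t: 20.8
tool_pos: [0.5282, -0.2459, 0.0118]
tcp_rot: [-180.0, 0.0, 6.7]
wrist_force: [-0.3, -0.3, -2.0]
finger_gap: 0.0652
finger_force: 46.6
```

{"fn": "apply_moves", "kwargs": {
  "series": [
    {"dx": 0,"dy": 0,"dz": 0.002,"rx": 0,"ry": 0,"rz": 0,"jaw": -0.2},
    {"dx": 0,"dy": 0,"dz": 0.002,"rx": 0,"ry": 0,"rz": 0,"jaw": -0.2},
    {"dx": 0,"dy": 0,"dz": 0,"rx": 0,"ry": 0,"rz": 0,"jaw": -0.2}
  ]
}}

```text
t: 21.1
tool_pos: [0.5283, -0.246, 0.0115]
tcp_rot: [-180.0, 0.0, 6.7]
wrist_force: [-3.3, 1.8, 9.3]
finger_gap: 0.0653
finger_force: 47.9
```

Contact is at the expected height with a light force. I'll release and retreat.

{"fn": "apply_moves", "kwargs": {
  "series": [
    {"dx": 0,"dy": 0,"dz": -0.001,"rx": 0,"ry": 0,"rz": 0,"jaw": -0.6},
    {"dx": 0,"dy": 0,"dz": 0,"rx": 0,"ry": 0,"rz": 0,"jaw": -0.7},
    {"dx": 0,"dy": 0,"dz": 0,"rx": 0,"ry": 0,"rz": 0,"jaw": -0.85},
    {"dx": 0,"dy": 0,"dz": 0,"rx": 0,"ry": 0,"rz": 0,"jaw": -0.85}
  ]
}}

```text
t: 21.5
tool_pos: [0.5283, -0.2459, 0.0109]
tcp_rot: [-180.0, 0.0, 6.7]
wrist_force: [0.8, 0.2, 1.1]
finger_gap: 0.0792
finger_force: 0.0
```

{"fn": "apply_moves", "kwargs": {
  "series": [
    {"dx": 0,"dy": 0,"dz": -0.03,"rx": 0,"ry": 0,"rz": 0,"jaw": -0.85},
    {"dx": 0,"dy": 0,"dz": -0.06,"rx": 0,"ry": 0,"rz": 0,"jaw": -0.85},
    {"dx": 0,"dy": 0,"dz": -0.13,"rx": 0,"ry": 0,"rz": 0,"jaw": -0.85},
    {"dx": 0,"dy": 0,"dz": -0.15,"rx": 0,"ry": 0,"rz": 0,"jaw": -0.85},
    {"dx": 0,"dy": 0,"dz": -0.15,"rx": 0,"ry": 0,"rz": 0,"jaw": -0.85}
  ]
}}

```text
t: 22.0
tool_pos: [0.528, -0.2458, 0.1691]
tcp_rot: [-180.0, 0.0, 6.7]
wrist_force: [0.2, -0.9, 0.5]
finger_gap: 0.0789
finger_force: 0.0
```

{"fn": "apply_moves", "kwargs": {
  "series": [
    {"dx": -0.1,"dy": 0,"dz": -0.1,"rx": 0,"ry": 0,"rz": 0,"jaw": -0.85},
    {"dx": -0.06,"dy": 0,"dz": -0.1,"rx": 0,"ry": 0,"rz": 0,"jaw": -0.85},
    {"dx": 0,"dy": 0,"dz": 0,"rx": 0,"ry": 0,"rz": 0,"jaw": -0.85}
  ]
}}

```text
t: 22.3
tool_pos: [0.4805, -0.2527, 0.2318]
tcp_rot: [179.8, -0.3, 6.7]
wrist_force: [0.5, -1.0, -0.1]
finger_gap: 0.0791
finger_force: 0.0
```

Run:
```python
from h import *
print(pose()[1],get_obs()['t'])
c,W=wrist('w8')
P=W[terra(c)]; L=(P-[.5282,-.24685,0])@Ro.from_euler('z',6.75,degrees=True).as_matrix()
k=(abs(L[:,0])<.1)&(abs(L[:,1])<.09)&(L[:,2]>.01)&(L[:,2]<.085)
q=k&(L[:,2]>.06)&(abs(L[:,1])<.038)
x=fit(P[q],[.5282,-.24685,.046,6.75,0,0],inv=True)
print('cover rel',(x[:3]-[.5282,-.24685,.046])@Ro.from_euler('z',6.75,degrees=True).as_matrix()*1000)
fit(P[k&(L[:,1]>.05)],[.5226,-.2022,.04,6.75,0,0],level=1);fit(P[k&(L[:,1]<-.05)],[.5334,-.2915,.04,6.75,0,0],level=1)
```

```text
[ 0.48049792 -0.25265016  0.23176174] 22.3
1139 fit [ 0.5275 -0.2459  0.0465  6.8088  0.0133 -0.1836] med|d|mm 0.42 ends [-0.0833  0.0851]
cover rel [-0.57464286  1.00005204  0.50818055]
1618 fit [ 0.5229 -0.2024  0.04    6.6482  0.      0.    ] med|d|mm 0.59 ends [-0.0819  0.0843]
3415 fit [ 0.5329 -0.2916  0.04    6.6627  0.      0.    ] med|d|mm 0.48 ends [-0.0813  0.0847]
```

View pics/w8.png

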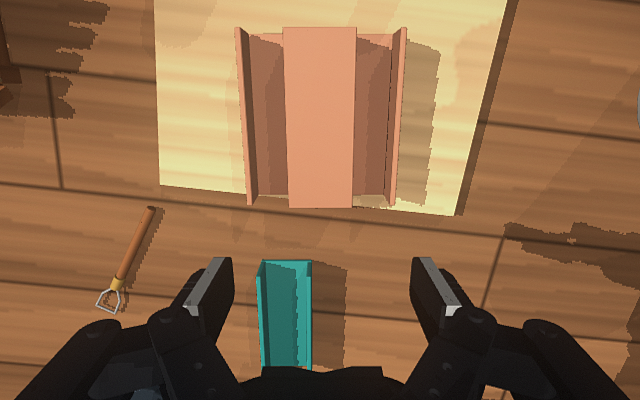

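The cover at (318,118) sits level and centred over the pair, with its walls inside both troughs. The robot is clear.

```bash
python3 -c "
from rig import *
print(close_job())"
```

```text
the job is handed in; nothing more can be done
None
```

The bundle is on the ware board and the job is handed in at about 22 s: the pair stands parallel with a 24 mm gap and ends in line, and the open-down trough rests level with one wall inside each.

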